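# Seat the tapered crucible in the solder pot and cover it

### The arm

A 6-joint arm with a two-finger parallel gripper is mounted at the origin on a cart in front of the work surface, level with it; the furniture and walls round the work are solid. World frame = base frame: x ahead of the robot, y to its left, z up, the work surface at z = 0. Lengths are in m, angles in rad, forces in N, time in s.
With the tool pointing down it reaches from about 0.325 to 0.875 m from the base axis. Payload 4.4 kg.
Tool frame: the origin (TCP) lies midway between the tips of the shut fingers; the grasp point (between the pads) lies 19 mm behind it; z points along the fingers, y is the direction in which the jaws open and shut (so a half turn about z gives the same grasp; the last joint's range is limited). The gripper opens to 85 mm and grips with 20 to 120 N. Pads are 22 mm wide; open, the fingers measure 114 mm over their backs; the gripper's body (76 mm by 85 mm) begins 54 mm behind the grasp point. The pads swing forward as they close: fully open they stand 13 mm farther back than shut.
Start: joints at [1.133, 0.207, 1.542, -0, 1.393, -0.15], TCP at [0.163, 0.551, 0.193] pointing down, gripper open.
Joint ranges: [-2.73, 2.73], [-0.86, 2.22], [0.23, 2.46], [-1.11, 4.25], [0.08, 2.63], [-2.82, 2.82]. Speed limits (rad/s): [2.79, 2.79, 3.14, 3.14, 3.14, 3.14].

### API

Orientations are given as a rotation vector (axis times angle).
In Python, from rig import bot gives the robot as it stands.
- The arm moves only by the shell command python3 -m inch 'ROWS' [FORCE]. ROWS is JSON, a list of rows, each an object with "xyz": the shift along the tool's x, y, z in m, a list of three; "spin": the turn about the tool's z in degrees; "gripper": the opening, from -1 (shut) to 1 (fully open). A call has 1 to 20 rows; each row shifts and turns the commanded pose from where the row before left it, along the tool's axes as they then stand; what a row does not reach is not made up. A row lasts 1/12 s, in which the tool goes at most 41.7 mm and 7.16 degrees, less where a joint would pass 70% of its speed; a pose out of reach is approached as far as the arm can. A call with a gripper value outside its range is refused whole. The fingers move at their own pace and stop on an object; FORCE is the grip in N (left out, the last holds). Time passes only in rows, so rows that do not move let the fingers close. It gives the time, the measured TCP pose, the force and the opening at its end, in the units of the state.
- bot.get_obs(): the state, without advancing time (a new reading comes with each control period).
- bot.snapshot(name): name is "scene" or "top" or "wrist"; returns a dict with "color" (384x512x3 uint8, red, green, blue), "z_map" (384x512 float32, m along the optical axis (not along the pixel's ray), 0 where there is no reading), "K" (3x3 intrinsics, pixels), "R" (3x3) and "t" (3): a world point X has camera coordinates R X + t; the wrist camera has in their place "tool_from_camera" (4x4, takes a point from camera to tool coordinates, whose origin is the TCP and whose axes are the flange's). Camera axes: x right, y down, z forward; pixel columns grow to the right and rows downward; lengths in m; the calibration is good to about 2 mm. The wrist camera is an equidistant fisheye: a pixel r from the principal point sees the ray r / f radians off the axis. A picture is of the moment at which its call begins: read the wrist's pose just before it.
- bot.close_job(): hands the job in, once; it reports no verdict.
The state is a dict: "time_s": time; "joints": joint angles; "joint_velocities": joint speeds; "tau": joint torques, N m; "eef_pos": TCP position; "eef_rot": TCP orientation; "contact_force": force on the tool from outside, world axes, zero at the start; "ft_torque": the same for the moment, N m; "finger_gap": finger opening in m.
Only numpy, scipy, OpenCV 4.12 (cv2) and the standard library are available. Lean on these libraries where they do the work, as an engineer would, in place of code of your own. Each camera call takes 0.05 s, during which the arm holds its last target.

### The job

The small bench solder pot is cold and empty: lower the tapered crucible, not the straight-sided cup, into the pot's round well without dropping it, and let go once it has centred itself and its lip lies flat and fully home on the pot's ring. Then lower the knobbed cover, again without dropping it, plug down into the crucible's mouth until it sits flat, and let go. Leave the straight-sided cup and the other things on the bench where they are.

Things in the scene. Friction and masses are not known exactly. Their poses are not given: they have to be found in the camera images.
- pot_mouth (a point): Solder pot: fixed grey box 104 x 104 mm, knob and switch on its front; a steel ring (outer diameter 68, opening 52 mm) round the well in its top. Point: centre of the ring's upper face, 82 mm above the bench, z up. Below the ring the well tapers from 48 to 31 mm diameter, 42 mm deep, about 1.5 mm wider all round than the crucible.
- crucible_mid (a point): Loose dark steel cup, 72 mm tall, 0.30 kg, upright. From its underside: cone from 28 mm diameter to 46 mm at height 42; lip of 62 mm diameter, 42 to 47; straight band of 46 mm diameter, 47 to 72 (grip here); mouth 38 mm wide. Point: on its axis, 36 mm above its underside, z up along it. When the lip lies on the pot's ring, it is 6 mm below pot_mouth.
- straight_cup_mid (a point): Straight-sided loose cup, dark steel, no lip, 55 mm outer diameter, 60 mm tall: too wide for the well; leave it. It and the crucible may stand in either's place. Point: on its axis, half-way up (30 mm).
- cover_knob (a point): Loose steel cover, 47 mm tall, 0.12 kg, knob up: disc 52 mm diameter, 5 mm thick; black knob on it 21 mm diameter, 28 mm tall; under it a tapered plug 14 mm tall (34 mm diameter at the disc, 24 at the end), on which it stands. Point: on its axis, mid-knob, 33 mm above the plug's end, z up. Seated on the crucible's rim, it is 55 mm above crucible_mid.
- spool: Bystander: small white spool, 54 mm diameter, 47 mm tall; origin at the centre of its underside.
- jar: Bystander: small clear jar with a white cap, 46 mm diameter, 54 mm tall; origin at the centre of its underside.
- tee: Bystander: metal T-shaped connector, 27 x 50 x 18 mm, lying flat; origin at the centre of its underside.
- stick: Bystander: black memory stick, 17 x 51 x 9 mm, lying flat; origin at the centre of its underside.
Mind the look-alikes: they are no part of the job. Leave any purple look-alike of the part that bears cover_knob alone. What is shaped like the part that bears crucible_mid but purple is not meant.

How it is judged:
By the outcome, as a careful person would: the job done as asked, in the order asked, and still so for the second after the job is handed in, with the robot touching nothing.
It also fails if it takes over 54 s, if anything falls off the work surface, if the arm or the gripper's body presses on something with over 40 N, if the wrist force passes 120 N, or if a joint passes its speed limit or range.

## Working session

There is one attempt and no reset: what is moved stays moved. The work goes in short steps, Python scripts to look and compute and a shell command to move; the robot and the scene stay as the last step left them, time stands still between calls to the robot, and variables do not carry over. Pictures are saved under pics/ and viewed, and the job is handed in when it is done.

```bash
mkdir -p pics; ls; python3 - <<'E'
from rig import bot
import cv2,numpy as np,pickle
o=bot.get_obs();print(o)
for n in ["scene","top","wrist"]:
    s=bot.snapshot(n);pickle.dump(s,open(f'/tmp/{n}0.pkl','wb'))
    cv2.imwrite(f'pics/{n}0.png',cv2.resize(s['color'][:,:,::-1],(800,600),interpolation=cv2.INTER_CUBIC))
    print(n,s['K'],s.get('R'),s.get('t'),s.get('tool_from_camera'))
E
```

```text
pics
{'time_s': 0.0, 'joints': array([ 1.13251707e+00,  2.07443460e-01,  1.54298204e+00,  2.22853850e-06,
        1.39350084e+00, -1.50524783e-01]), 'joint_velocities': array([ 0.00057373, -0.00077788,  0.00082212,  0.00153456,  0.00119984,
       -0.00058304]), 'tau': array([ 5.17671026e-05, -3.83041084e+01, -2.91595352e+01, -1.33672406e-04,
        1.04447699e-02, -1.05719678e-06]), 'eef_pos': array([0.16284059, 0.55056578, 0.19229923]), 'eef_rot': array([-0.45034876, -3.10845792,  0.00350627]), 'contact_force': array([ 0.01511225,  0.28553606, -0.49951515]), 'ft_torque': array([-0.00738847, -0.00972334, -0.01624405]), 'finger_gap': 0.08525261516201023}
scene [[438.76528782   0.         257.39305127]
 [  0.         438.76528782 191.29855869]
 [  0.           0.           1.        ]] [[ 0.46219791 -0.88661482  0.01694835]
 [-0.46704389 -0.25963073 -0.84525847]
 [ 0.75381901  0.38276108 -0.53408882]] [-0.47966527  0.18406261  0.86370353] None
top [[456.1139196    0.         255.34707667]
 [  0.         456.1139196  190.92069388]
 [  0.           0.           1.        ]] [[-0.01819168 -0.99973781  0.01390613]
 [-0.99477309  0.01670014 -0.10073528]
 [ 0.10047664 -0.01566599 -0.99481607]] [-0.314191    0.45576287  1.01376644] None
wrist [[297.31863964   0.         253.56189747]
 [  0.         297.31863964 193.84768379]
 [  0.           0.           1.        ]] None None [[-7.40393422e-04 -9.64172219e-01 -2.65276050e-01  6.69567731e-02]
 [ 9.99999709e-01 -7.62966693e-04 -1.79507974e-05 -1.11673280e-03]
 [-1.85089131e-04 -2.65275987e-01  9.64172504e-01 -1.80734070e-01]
 [ 0.00000000e+00  0.00000000e+00  0.00000000e+00  1.00000000e+00]]
```

View pics/scene0.png

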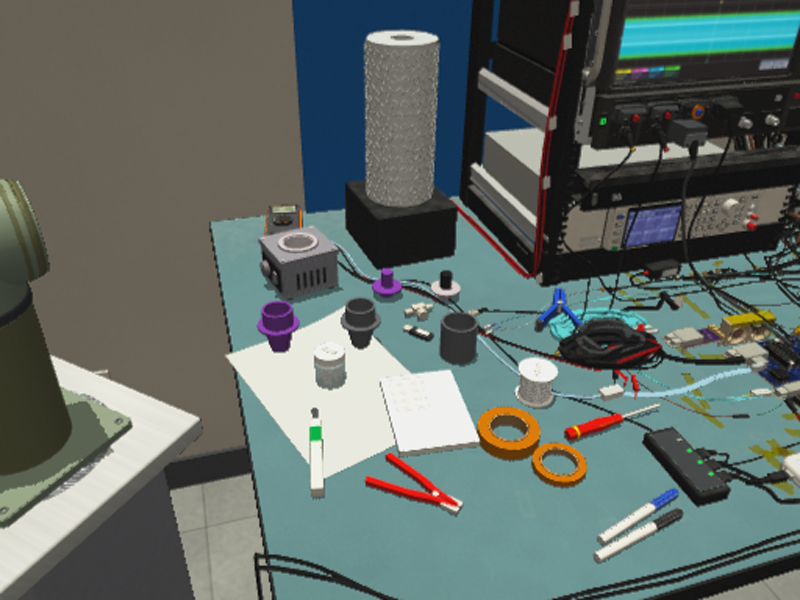

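View pics/top0.png

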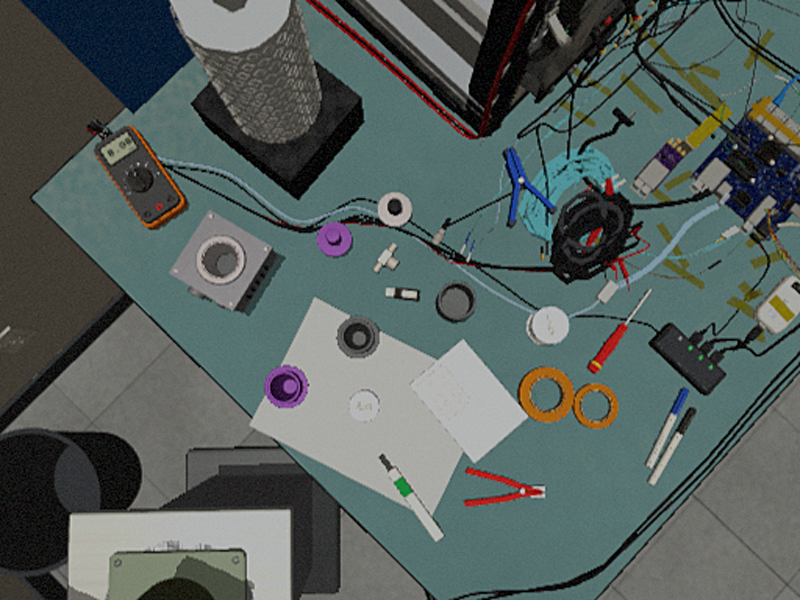

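View pics/wrist0.png

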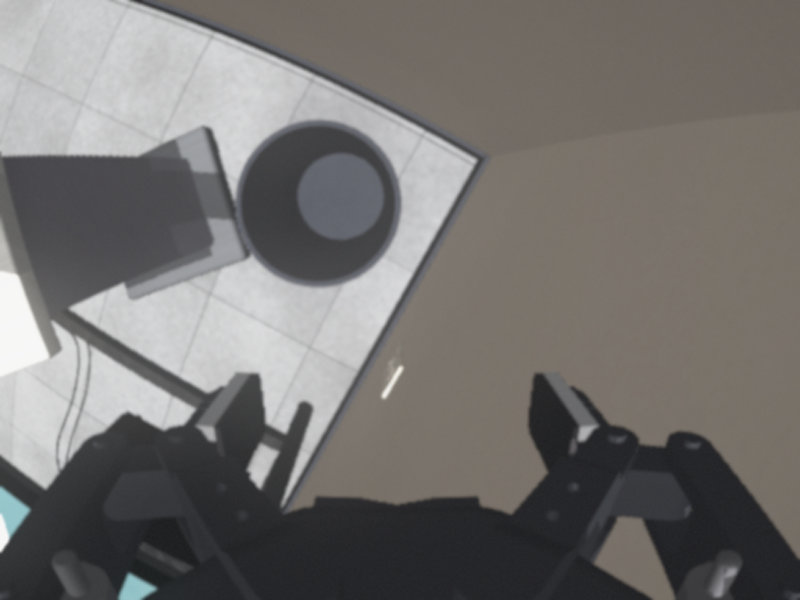

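Candidates in the top view (800x600 pixels):
- **Crucible:** dark lipped cup (358,337), straight dark cup (456,302), purple lipped cup (286,387). I choose (358,337).
- **Cover:** steel disc with black knob (395,209) or the purple one (334,239). I choose (395,209).
- **Pot:** (221,260). The white jar (363,405) is close to the crucible.

I'll check this in a close crop and measure.

```bash
cat > h.py <<'E'
import numpy as np,pickle,cv2
def ray_plane(s,u,v,z):
    d=s['R'].T@np.linalg.inv(s['K'])@np.array([u,v,1.]);c=-s['R'].T@s['t']
    return c+d*(z-c[2])/d[2]
def cloud(s):
    h,w=s['z_map'].shape;v,u=np.mgrid[:h,:w];z=s['z_map']
    K=s['K'];P=np.stack([(u-K[0,2])/K[0,0]*z,(v-K[1,2])/K[1,1]*z,z],-1)
    X=(P-s['t'])@s['R'];X[z==0]=np.nan;return X
E
python3 - <<'E'
from h import *
s=pickle.load(open('/tmp/top0.pkl','rb'));c=s['color']
cr=c[110:270,100:320][:,:,::-1]
cv2.imwrite('pics/crop0.png',cv2.resize(cr,None,fx=3.6,fy=3.6,interpolation=cv2.INTER_CUBIC))
q=pickle.load(open('/tmp/scene0.pkl','rb'))
cv2.imwrite('pics/crop1.png',cv2.resize(q['color'][125:260,140:330][:,:,::-1],None,fx=4,fy=4,interpolation=cv2.INTER_CUBIC))
X=cloud(s)
for n,(u,v),z in [('cru',(358,337),.072),('cup',(456,302),.06),('pur',(286,387),.072),('pcov',(334,239),.047),('cov',(395,209),.047),('pot',(221,260),.082),('jar',(363,405),.054),('spool',(547,325),.047)]:
    p=ray_plane(s,u/1.5625,v/1.5625,z);print(n,p.round(4))
    for nm,S in (('top',s),('scene',q)):
        Y=cloud(S).reshape(-1,3);d=np.hypot(*(Y[:,:2]-p[:2]).T)
        k=(d<.05)&(Y[:,2]>z-.006)&(Y[:,2]<z+.006)
        if k.sum()>5:
            e=Y[k][:,:2];(cx,cy),r=cv2.minEnclosingCircle(e.astype(np.float32));print('  ',nm,k.sum(),np.round([cx,cy,r],4),Y[k][:,2].mean().round(4))
E
```

```text
cru [ 0.3926 -0.2637  0.072 ]
   top 117 [ 0.3955 -0.2618  0.023 ] 0.0718
   scene 105 [ 0.3923 -0.2652  0.0244] 0.0697
cup [ 0.4401 -0.4018  0.06  ]
   top 138 [ 0.4446 -0.403   0.0274] 0.0597
   scene 138 [ 0.4414 -0.403   0.0295] 0.0577
pur [ 0.3258 -0.1642  0.072 ]
   top 125 [ 0.3272 -0.1604  0.0229] 0.0718
   scene 116 [ 0.3244 -0.1636  0.0243] 0.0697
pcov [ 0.5352 -0.2299  0.047 ]
   top 66 [ 0.5423 -0.2278  0.0103] 0.0465
   scene 34 [ 0.5398 -0.2296  0.0108] 0.0446
cov [ 0.5778 -0.3184  0.047 ]
   top 66 [ 0.5857 -0.3179  0.0106] 0.0463
   scene 35 [ 0.5821 -0.3203  0.0104] 0.045
pot [ 0.5017 -0.0765  0.082 ]
   top 1212 [ 0.5017 -0.0765  0.05  ] 0.0796
   scene 359 [ 0.5016 -0.0763  0.0498] 0.0785
jar [ 0.2986 -0.2687  0.054 ]
   top 313 [ 0.2988 -0.2692  0.0218] 0.0531
   scene 212 [ 0.295  -0.27    0.0229] 0.0519
spool [ 0.4062 -0.5321  0.047 ]
   top 447 [ 0.4077 -0.5365  0.0268] 0.046
   scene 324 [ 0.4052 -0.5396  0.0288] 0.045
```

View pics/crop0.png

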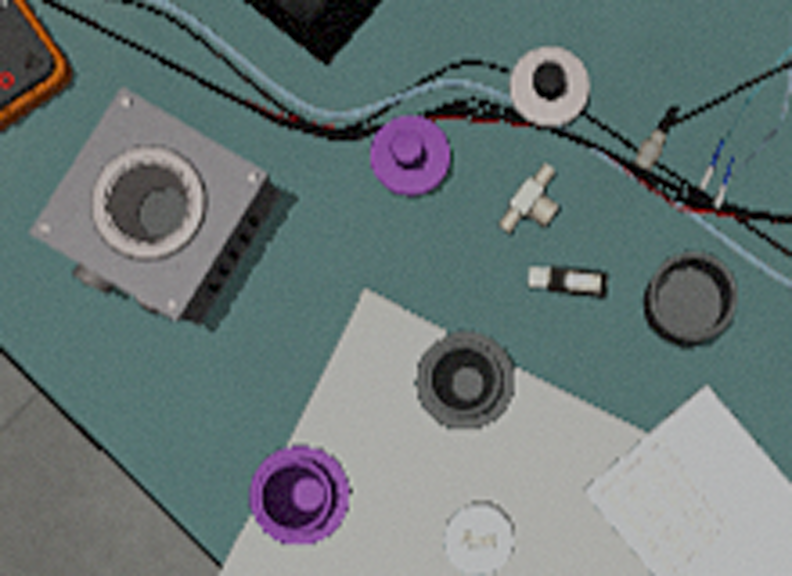

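View pics/crop1.png

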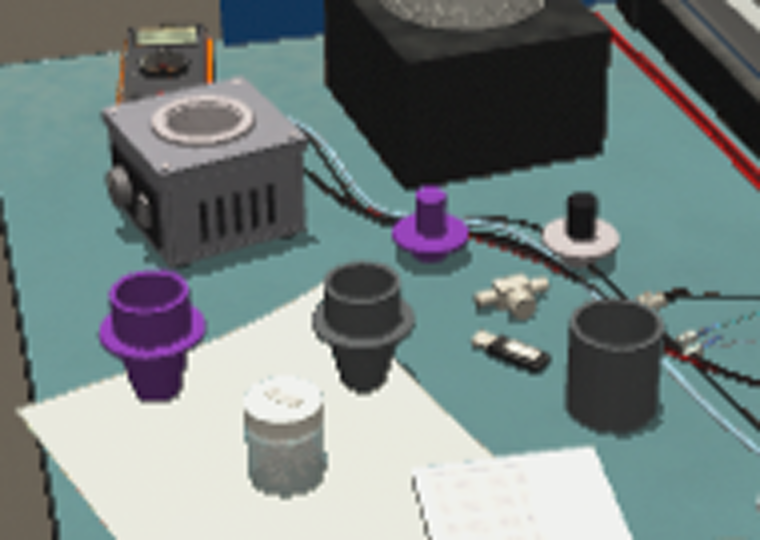

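The crop confirms it: the dark lipped crucible is at crop0 (466,380), and the steel cover with the black knob is at (549,82). The purple twins at (300,495) and (410,155) and the straight cup at (690,298) stay put. Next I swing round, keeping clear of the base.

```bash
python3 -m inch '[{"xyz":[-0.024,-0.023,0]},{"xyz":[-0.024,-0.023,0]},{"xyz":[-0.024,-0.023,0]},{"xyz":[-0.024,-0.023,0]},{"xyz":[-0.024,-0.023,0]},{"xyz":[-0.024,-0.023,0]},{"xyz":[-0.024,-0.023,0]},{"xyz":[-0.024,-0.023,0]},{"xyz":[-0.024,-0.023,0]},{"xyz":[-0.024,-0.023,0]},{"xyz":[-0.024,-0.023,0]},{"xyz":[-0.024,-0.023,0]},{"xyz":[-0.024,-0.023,0]},{"xyz":[-0.024,-0.023,0]}]'
python3 -m inch '[{"xyz":[-0.008,-0.028,0]},{"xyz":[-0.008,-0.028,0]},{"xyz":[-0.008,-0.028,0]},{"xyz":[-0.008,-0.028,0]},{"xyz":[-0.008,-0.028,0]},{"xyz":[-0.008,-0.028,0]},{"xyz":[-0.008,-0.028,0]},{"xyz":[-0.008,-0.028,0]},{"xyz":[-0.008,-0.028,0]},{"xyz":[-0.008,-0.028,0]},{"xyz":[-0.008,-0.028,0]},{"xyz":[-0.008,-0.028,0]},{"xyz":[-0.008,-0.028,0]},{"xyz":[-0.008,-0.028,0]},{"xyz":[0,0,0]},{"xyz":[0,0,0]}]'
python3 - <<'E'
from rig import bot
import cv2,numpy as np,pickle
o=bot.get_obs();s=bot.snapshot('wrist');s['obs']=o;pickle.dump(s,open('/tmp/w1.pkl','wb'))
cv2.imwrite('pics/w1.png',cv2.resize(s['color'][:,:,::-1],(800,600),interpolation=cv2.INTER_CUBIC));print(o['joints'])
E
```

```text
[ 1.13249021e+00  2.07224416e-01  1.54263620e+00 -9.02862308e-06
  1.39346410e+00 -1.50499952e-01]invalid input at $[0]: expected keys xyz, spin, gripper
invalid input at $[0]: expected keys xyz, spin, gripper
```

View pics/w1.png

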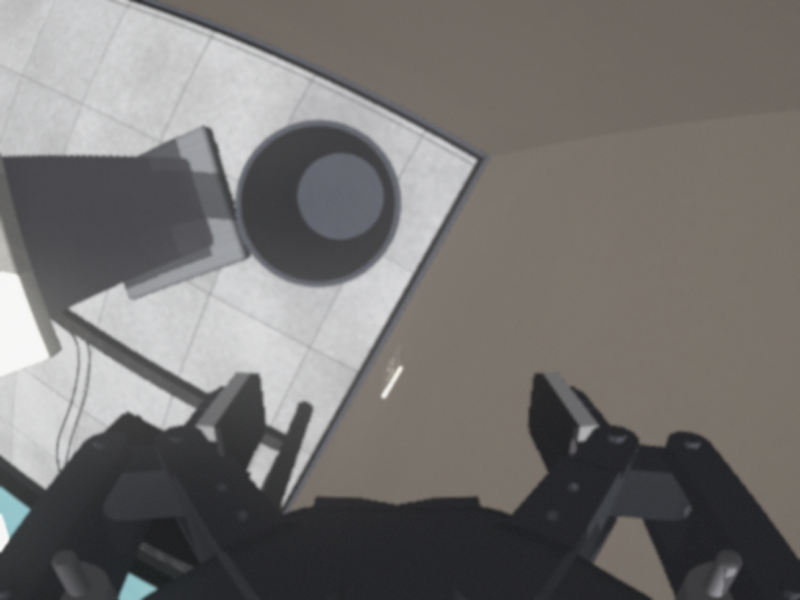

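All three keys are required in every row; the arm hasn't moved.

```bash
python3 -m inch '[{"xyz":[-0.024,-0.023,0],"spin":0,"gripper":1},{"xyz":[-0.024,-0.023,0],"spin":0,"gripper":1},{"xyz":[-0.024,-0.023,0],"spin":0,"gripper":1},{"xyz":[-0.024,-0.023,0],"spin":0,"gripper":1},{"xyz":[-0.024,-0.023,0],"spin":0,"gripper":1},{"xyz":[-0.024,-0.023,0],"spin":0,"gripper":1},{"xyz":[-0.024,-0.023,0],"spin":0,"gripper":1},{"xyz":[-0.024,-0.023,0],"spin":0,"gripper":1},{"xyz":[-0.024,-0.023,0],"spin":0,"gripper":1},{"xyz":[-0.024,-0.023,0],"spin":0,"gripper":1},{"xyz":[-0.024,-0.023,0],"spin":0,"gripper":1},{"xyz":[-0.024,-0.023,0],"spin":0,"gripper":1},{"xyz":[-0.024,-0.023,0],"spin":0,"gripper":1},{"xyz":[-0.024,-0.023,0],"spin":0,"gripper":1}]'
```

```text
time_s: 1.37
eef_pos: [0.3944, 0.1457, 0.1935]
eef_rot: [0.45, 3.109, 0.0]
contact_force: [0.3, -0.8, -0.7]
finger_gap: 0.0855
```

```bash
python3 -m inch '[{"xyz":[-0.008,-0.028,0],"spin":0,"gripper":1},{"xyz":[-0.008,-0.028,0],"spin":0,"gripper":1},{"xyz":[-0.008,-0.028,0],"spin":0,"gripper":1},{"xyz":[-0.008,-0.028,0],"spin":0,"gripper":1},{"xyz":[-0.008,-0.028,0],"spin":0,"gripper":1},{"xyz":[-0.008,-0.028,0],"spin":0,"gripper":1},{"xyz":[-0.008,-0.028,0],"spin":0,"gripper":1},{"xyz":[-0.008,-0.028,0],"spin":0,"gripper":1},{"xyz":[-0.008,-0.028,0],"spin":0,"gripper":1},{"xyz":[-0.008,-0.028,0],"spin":0,"gripper":1},{"xyz":[-0.008,-0.028,0],"spin":0,"gripper":1},{"xyz":[-0.008,-0.028,0],"spin":0,"gripper":1},{"xyz":[-0.008,-0.028,0],"spin":0,"gripper":1},{"xyz":[-0.008,-0.028,0],"spin":0,"gripper":1},{"xyz":[0,0,0],"spin":0,"gripper":1},{"xyz":[0,0,0],"spin":0,"gripper":1}]'
python3 - <<'E'
from rig import bot
import cv2,numpy as np,pickle
o=bot.get_obs();s=bot.snapshot('wrist');s['obs']=o;pickle.dump(s,open('/tmp/w1.pkl','wb'))
cv2.imwrite('pics/w1b.png',cv2.resize(s['color'][:,:,::-1],(800,600),interpolation=cv2.INTER_CUBIC));print(o['joints'])
E
```

```text
time_s: 2.7
eef_pos: [0.3898, -0.2614, 0.1932]
eef_rot: [-0.455, -3.108, -0.001]
contact_force: [-0.2, -1.0, 0.5]
finger_gap: 0.0855
[-7.75714386e-01 -2.12726600e-02  1.79014736e+00  2.34477186e-04
  1.37354461e+00 -2.05604105e+00]
```

View pics/w1b.png

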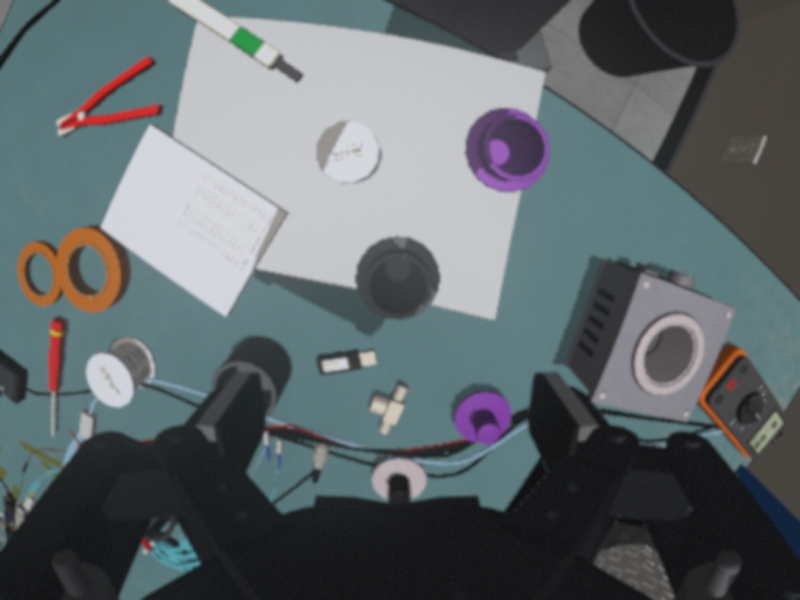

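```bash
cat >> h.py <<'E'
from scipy.spatial.transform import Rotation as Ro
from scipy.optimize import least_squares
def wdirs(s,u,v):
    K=s['K'];a=np.asarray(u,float)-K[0,2];b=np.asarray(v,float)-K[1,2];r=np.hypot(a,b)+1e-9;th=r/K[0,0]
    return np.stack([np.tan(th)*a/r,np.tan(th)*b/r,np.ones_like(r)],-1)
def w2world(s,P):
    T=s['tool_from_camera'];Rw=Ro.from_rotvec(s['obs']['eef_rot']).as_matrix()
    return (P@T[:3,:3].T+T[:3,3])@Rw.T+s['obs']['eef_pos']
def wplane(s,u,v,z):
    c=w2world(s,np.zeros(3));p=w2world(s,wdirs(s,u,v));d=p-c
    return c+d*((z-c[2])/d[...,2])[...,None]
def wcloud(s):
    h,w=s['z_map'].shape;v,u=np.mgrid[:h,:w];X=w2world(s,wdirs(s,u,v)*s['z_map'][...,None]);X[s['z_map']==0]=np.nan;return X
def circ(e,n=0,it=6):
    # algebraic circle fit
    A=np.c_[2*e,np.ones(len(e))];x=np.linalg.lstsq(A,(e**2).sum(1),rcond=None)[0]
    return x[0],x[1],np.sqrt(x[2]+x[0]**2+x[1]**2)
def band(X,c,z0,z1,r):
    Y=X.reshape(-1,3);Y=Y[np.isfinite(Y[:,0])];k=(np.hypot(*(Y[:,:2]-c).T)<r)&(Y[:,2]>z0)&(Y[:,2]<z1);return Y[k]
E
python3 - <<'E'
from h import *
s=pickle.load(open('/tmp/w1.pkl','rb'))
print(Ro.from_rotvec(s['obs']['eef_rot']).as_matrix().round(3))
W=wcloud(s);T=cloud(pickle.load(open('/tmp/top0.pkl','rb')));Q=cloud(pickle.load(open('/tmp/scene0.pkl','rb')))
for n,c,z0,z1,r in [('cru mouth',(.394,-.263),.068,.078,.04),('cru lip',(.394,-.263),.043,.051,.05),('cov disc',(.583,-.318),.015,.023,.04),('cov knob',(.583,-.318),.043,.051,.03),('pur mouth',(.326,-.162),.068,.078,.04),('pot all',(.5017,-.0765),.077,.087,.042)]:
    for m,X in (('w',W),('t',T),('s',Q)):
        Y=band(X,np.array(c),z0,z1,r)
        if len(Y)<15: continue
        (cx,cy),rr=cv2.minEnclosingCircle(Y[:,:2].astype(np.float32))
        print(n,m,len(Y),np.round([cx,cy,rr],4),'mean',Y.mean(0).round(4),'fit',np.round(circ(Y[:,:2]),4))
E
```

```text
[[-0.958  0.286 -0.   ]
 [ 0.286  0.958  0.001]
 [ 0.001  0.001 -1.   ]]
cru mouth w 506 [ 0.3936 -0.2631  0.0231] mean [ 0.3935 -0.2631  0.0718] fit [ 0.3933 -0.263   0.0208]
cru mouth t 113 [ 0.3955 -0.2618  0.023 ] mean [ 0.3959 -0.2617  0.072 ] fit [ 0.3954 -0.2618  0.0208]
cru mouth s 80 [ 0.3923 -0.2652  0.0244] mean [ 0.391  -0.264   0.0705] fit [ 0.392 -0.264  0.021]
cru lip w 824 [ 0.3938 -0.2632  0.031 ] mean [ 0.3868 -0.261   0.0471] fit [ 0.3928 -0.2628  0.026 ]
cru lip t 257 [ 0.3956 -0.2618  0.0308] mean [ 0.3939 -0.2629  0.047 ] fit [ 0.3955 -0.262   0.0267]
cru lip s 163 [ 0.3919 -0.2638  0.0321] mean [ 0.3826 -0.2693  0.0465] fit [ 0.3913 -0.2643  0.0254]
cov disc w 554 [ 0.584  -0.3183  0.0264] mean [ 0.5781 -0.317   0.0188] fit [ 0.5835 -0.3186  0.0197]
cov disc t 292 [ 0.5855 -0.3172  0.0257] mean [ 0.5843 -0.3176  0.019 ] fit [ 0.5862 -0.3175  0.02  ]
cov disc s 131 [ 0.5817 -0.3196  0.0273] mean [ 0.5782 -0.3215  0.0177] fit [ 0.5826 -0.3194  0.0196]
cov knob w 125 [ 0.5824 -0.3189  0.0108] mean [ 0.5814 -0.3183  0.0466] fit [ 0.5821 -0.3184  0.0071]
cov knob t 60 [ 0.5857 -0.3179  0.0106] mean [ 0.5858 -0.3174  0.0466] fit [ 0.5856 -0.3176  0.0073]
cov knob s 30 [ 0.5821 -0.3203  0.0104] mean [ 0.5824 -0.3197  0.0455] fit [ 0.5822 -0.32    0.0079]
pur mouth w 519 [ 0.326  -0.1617  0.0232] mean [ 0.3262 -0.1622  0.0719] fit [ 0.3261 -0.1619  0.0208]
pur mouth t 122 [ 0.3272 -0.1604  0.0229] mean [ 0.3273 -0.1603  0.072 ] fit [ 0.3273 -0.1605  0.0208]
pur mouth s 89 [ 0.3245 -0.1634  0.0242] mean [ 0.3221 -0.1628  0.0706] fit [ 0.3238 -0.1623  0.0208]
pot all w 1854 [ 0.5017 -0.0765  0.042 ] mean [ 0.4985 -0.0789  0.08  ] fit [ 0.5012 -0.0772  0.0335]
pot all t 719 [ 0.5017 -0.0765  0.0421] mean [ 0.5014 -0.0776  0.0804] fit [ 0.5022 -0.0764  0.0334]
pot all s 206 [ 0.5018 -0.0765  0.0418] mean [ 0.4983 -0.0785  0.0795] fit [ 0.5    -0.0774  0.0322]
```

The wrist view shows the crucible mouth centre at (398,275), depth-fitted to (0.3936, -0.2631). I descend so the fingertips end just above the lip.

```bash
python3 -m inch '[{"xyz":[-0.002,0,0.02],"spin":0,"gripper":1},{"xyz":[-0.002,-0.0005,0.02],"spin":0,"gripper":1},{"xyz":[0,0,0.02],"spin":0,"gripper":1},{"xyz":[0,0,0.02],"spin":0,"gripper":1},{"xyz":[0,0,0.02],"spin":0,"gripper":1},{"xyz":[0,0,0.02],"spin":0,"gripper":1},{"xyz":[0,0,0.015],"spin":0,"gripper":1},{"xyz":[0,0,0.01],"spin":0,"gripper":1},{"xyz":[0,0,0],"spin":0,"gripper":1},{"xyz":[0,0,0],"spin":0,"gripper":1}]'
python3 - <<'E'
from rig import bot
from h import *
o=bot.get_obs();s=bot.snapshot('wrist');s['obs']=o;pickle.dump(s,open('/tmp/w2.pkl','wb'))
cv2.imwrite('pics/w2.png',cv2.resize(s['color'][:,:,::-1],(800,600),interpolation=cv2.INTER_CUBIC))
W=wcloud(s)
Y=band(W,np.array((.394,-.263)),.068,.076,.035);print(len(Y),circ(Y[:,:2]),cv2.minEnclosingCircle(Y[:,:2].astype(np.float32)),o['eef_pos'])
E
```

```text
time_s: 3.58
eef_pos: [0.3938, -0.2611, 0.0484]
eef_rot: [-0.449, -3.109, -0.001]
contact_force: [-0.1, -0.5, 0.5]
finger_gap: 0.0856
1691 (np.float64(0.3934116936444591), np.float64(-0.26284912511255915), np.float64(0.020786361671697166)) ((0.3941037058830261, -0.26301172375679016), 0.023294193670153618) [ 0.39379309 -0.26112611  0.04841368]
```

View pics/w2.png

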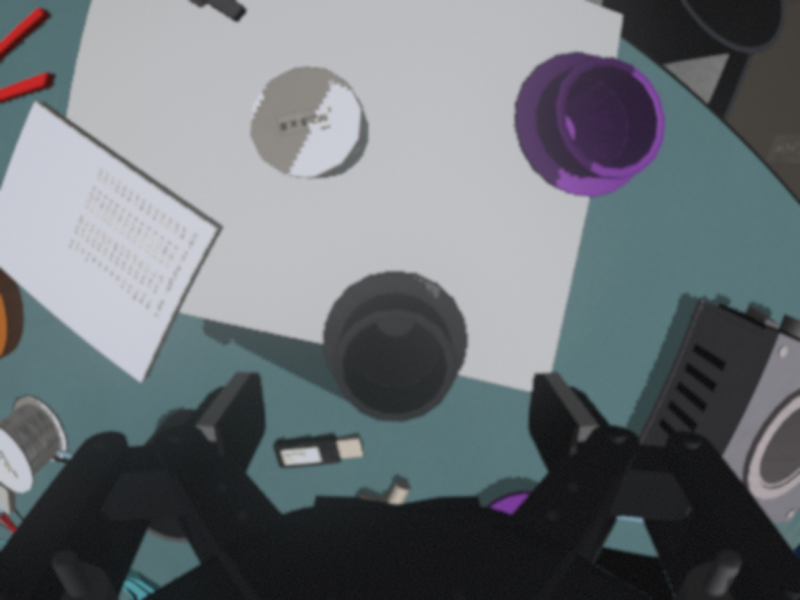

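The crucible stands between the jaws at (397,350), 1.7 mm off along y. I correct that and close gently.

```bash
python3 -m inch '[{"xyz":[-0.0005,-0.0017,0],"spin":0,"gripper":1},{"xyz":[0,0,0],"spin":0,"gripper":0.5},{"xyz":[0,0,0],"spin":0,"gripper":0.3},{"xyz":[0,0,0],"spin":0,"gripper":0.1},{"xyz":[0,0,0],"spin":0,"gripper":-1},{"xyz":[0,0,0],"spin":0,"gripper":-1},{"xyz":[0,0,0],"spin":0,"gripper":-1},{"xyz":[0,0,0],"spin":0,"gripper":-1},{"xyz":[0,0,0],"spin":0,"gripper":-1}]' 40
python3 - <<'E'
from rig import bot
from h import *
o=bot.get_obs();s=bot.snapshot('wrist');s['obs']=o;pickle.dump(s,open('/tmp/w3.pkl','wb'))
cv2.imwrite('pics/w3.png',cv2.resize(s['color'][:,:,::-1],(800,600),interpolation=cv2.INTER_CUBIC))
W=wcloud(s)
Y=band(W,np.array((.394,-.263)),.068,.074,.024);print(len(Y),circ(Y[:,:2]),o['contact_force'],o['finger_gap'])
E
```

```text
time_s: 4.38
eef_pos: [0.3938, -0.2638, 0.0484]
eef_rot: [-0.451, -3.109, -0.0]
contact_force: [0.2, 0.3, -0.9]
finger_gap: -0.0003
1097 (np.float64(0.3931881045281344), np.float64(-0.2629043323348572), np.float64(0.020717648970982928)) [ 0.18912378  0.26638612 -0.85036294] -0.0003240394625414401
```

View pics/w3.png

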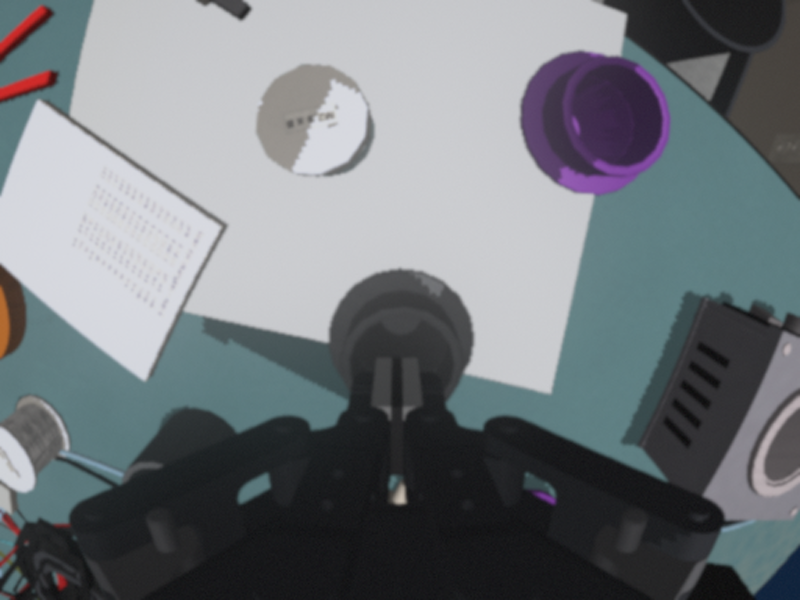

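The fingers at (397,380) shut on nothing and the crucible was not moved. I'll find where the fingertips really are.

```bash
python3 - <<'E'
from h import *
s=pickle.load(open('/tmp/w3.pkl','rb'));W=wcloud(s)
o=s['obs'];R=Ro.from_rotvec(o['eef_rot']).as_matrix()
for u,v in [(380,350),(380,365),(380,380),(380,395),(412,365),(412,380),(412,400),(360,390),(397,440),(400,490),(380,335),(400,325)]:
    a,b=int(u/1.5625),int(v/1.5625);p=W[b,a];print((u,v),p.round(4),'tool',((p-o['eef_pos'])@R).round(4), s['z_map'][b,a])
# project TCP
T=s['tool_from_camera']
for q in ([0,0,0],[0,0,-.019],[0,0,-.04]):
    c=np.linalg.inv(T)@np.r_[q,1];c=c[:3];th=np.arctan2(np.hypot(c[0],c[1]),c[2]);ph=np.arctan2(c[1],c[0]);K=s['K'];print(q,(1.5625*(K[0,2]+K[0,0]*th*np.cos(ph))).round(0),(1.5625*(K[1,2]+K[0,0]*th*np.sin(ph))).round(0))
E
```

```text
(380, 350) [ 0.402  -0.2754  0.0275] tool [-0.0112 -0.0088  0.0209] 0.21515083
(380, 365) [ 0.3815 -0.2667  0.0968] tool [ 0.0109 -0.0062 -0.0483] 0.1425109
(380, 380) [ 0.3818 -0.2664  0.1079] tool [ 0.0108 -0.0059 -0.0594] 0.13185728
(380, 395) [ 0.3821 -0.2662  0.1165] tool [ 0.0105 -0.0056 -0.068 ] 0.12364275
(412, 365) [ 0.3848 -0.2575  0.0955] tool [ 0.0104  0.0035 -0.0471] 0.14387962
(412, 380) [ 0.3843 -0.2578  0.1079] tool [ 0.0108  0.0031 -0.0595] 0.13182528
(412, 400) [ 0.3836 -0.258   0.1217] tool [ 0.0113  0.0027 -0.0733] 0.11833494
(360, 390) [ 0.3837 -0.2733  0.1063] tool [ 0.007  -0.0119 -0.0579] 0.13435794
(397, 440) [ 0.392  -0.2643  0.1253] tool [ 0.0016 -0.001  -0.0768] 0.11751769
(400, 490) [ 0.4945 -0.2926  0.0121] tool [-0.1048  0.001   0.0363] 0.25483817
(380, 335) [ 0.3989 -0.2749  0.0145] tool [-0.0081 -0.0092  0.0339] 0.22689025
(400, 325) [ 0.3998 -0.2647  0.0058] tool [-0.0061  0.0008  0.0426] 0.23473625
[0, 0, 0] 399.0 343.0
[0, 0, -0.019] 399.0 360.0
[0, 0, -0.04] 400.0 384.0
```

```bash
python3 - <<'E'
from rig import bot
from h import *
o=bot.get_obs();R=Ro.from_rotvec(o['eef_rot']).as_matrix()
s=bot.snapshot('scene');pickle.dump(s,open('/tmp/s4.pkl','wb'))
c=s['color'][60:290,100:350][:,:,::-1]
cv2.imwrite('pics/s4.png',cv2.resize(c,None,fx=2.6,fy=2.6,interpolation=cv2.INTER_CUBIC))
X=cloud(s);t=((X-o['eef_pos'])@R).reshape(-1,3)
k=(abs(t[:,0])<.03)&(abs(t[:,1])<.05)
h=np.histogram(t[k][:,2],bins=np.arange(-.12,.06,.01));print(list(zip(h[1].round(2),h[0])))
k=(abs(t[:,0])<.014)&(abs(t[:,1])<.03)&(t[:,2]<-.026);print(np.sort(t[k][:,2])[-10:])
E
```

```text
[(np.float64(-0.12), np.int64(117)), (np.float64(-0.11), np.int64(128)), (np.float64(-0.1), np.int64(100)), (np.float64(-0.09), np.int64(81)), (np.float64(-0.08), np.int64(28)), (np.float64(-0.07), np.int64(49)), (np.float64(-0.06), np.int64(46)), (np.float64(-0.05), np.int64(32)), (np.float64(-0.04), np.int64(5)), (np.float64(-0.03), np.int64(64)), (np.float64(-0.02), np.int64(129)), (np.float64(-0.01), np.int64(103)), (np.float64(-0.0), np.int64(140)), (np.float64(0.01), np.int64(25)), (np.float64(0.02), np.int64(48)), (np.float64(0.03), np.int64(34)), (np.float64(0.04), np.int64(396))]
[-0.04246821 -0.04206738 -0.04097003 -0.04092937 -0.04054523 -0.03989455
 -0.03912679 -0.0382429  -0.03815474 -0.03777768]
```

View pics/s4.png

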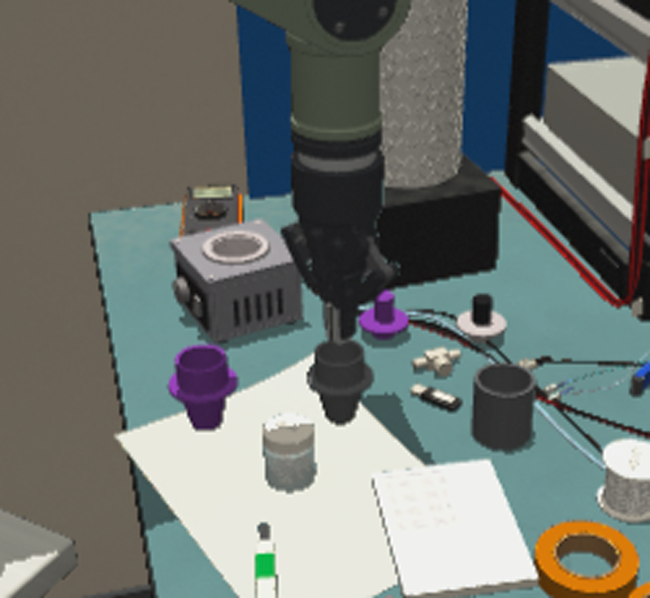

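The depth readings show the real fingertips about 43-47 mm behind the reported TCP (wrist 0.0955, scene about 0.09), so they shut above the rim. I reopen, descend 44 mm more, and measure the tips again before gripping. Tool y also settled 1 mm past centre, so I correct that too.

```bash
python3 -m inch '[{"xyz":[0,0,0],"spin":0,"gripper":1},{"xyz":[0,0,0],"spin":0,"gripper":1},{"xyz":[0,0,0],"spin":0,"gripper":1},{"xyz":[0,0,0],"spin":0,"gripper":1},{"xyz":[0,0,0],"spin":0,"gripper":1},{"xyz":[0,0,0],"spin":0,"gripper":1},{"xyz":[0,0.0008,0.01],"spin":0,"gripper":1},{"xyz":[0,0,0.01],"spin":0,"gripper":1},{"xyz":[0,0,0.01],"spin":0,"gripper":1},{"xyz":[0,0,0.01],"spin":0,"gripper":1},{"xyz":[0,0,0.002],"spin":0,"gripper":1},{"xyz":[0,0,0],"spin":0,"gripper":1},{"xyz":[0,0,0],"spin":0,"gripper":1}]'
python3 - <<'E'
from rig import bot
from h import *
o=bot.get_obs();s=bot.snapshot('wrist');s['obs']=o;pickle.dump(s,open('/tmp/w4.pkl','wb'))
cv2.imwrite('pics/w4.png',cv2.resize(s['color'][:,:,::-1],(800,600),interpolation=cv2.INTER_CUBIC))
W=wcloud(s);R=Ro.from_rotvec(o['eef_rot']).as_matrix()
Y=band(W,np.array((.394,-.263)),.068,.074,.025);print(len(Y),circ(Y[:,:2]),cv2.minEnclosingCircle(Y[:,:2].astype(np.float32)),o['contact_force'])
t=((W-o['eef_pos'])@R).reshape(-1,3)
for sg in (1,-1):
    k=(abs(t[:,0])<.013)&(sg*t[:,1]>.036)&(sg*t[:,1]<.06)&(t[:,2]<-.02);q=t[k];print(sg,k.sum(),'tip z',np.sort(q[:,2])[-5:],'x',q[:,0].max(),'inner y',np.percentile(abs(q[:,1]),[2,50]))
E
```

```text
time_s: 5.57
eef_pos: [0.3939, -0.2629, 0.006]
eef_rot: [-0.45, -3.108, -0.001]
contact_force: [0.6, -0.7, 1.1]
finger_gap: 0.0857
2791 (np.float64(0.39329364173391845), np.float64(-0.26292001237569124), np.float64(0.020670704934434674)) ((0.39418068528175354, -0.262984037399292), 0.023390084505081177) [ 0.56438422 -0.67454251  1.1490908 ]
1 7281 tip z [-0.05158329 -0.05147139 -0.05145138 -0.05094719 -0.05069407] x 0.012992597794006152 inner y [0.03732092 0.0524465 ]
-1 5644 tip z [-0.05157868 -0.05152913 -0.05139112 -0.05127683 -0.0509792 ] x 0.012988643225613718 inner y [0.03843052 0.05005413]
```

View pics/w4.png

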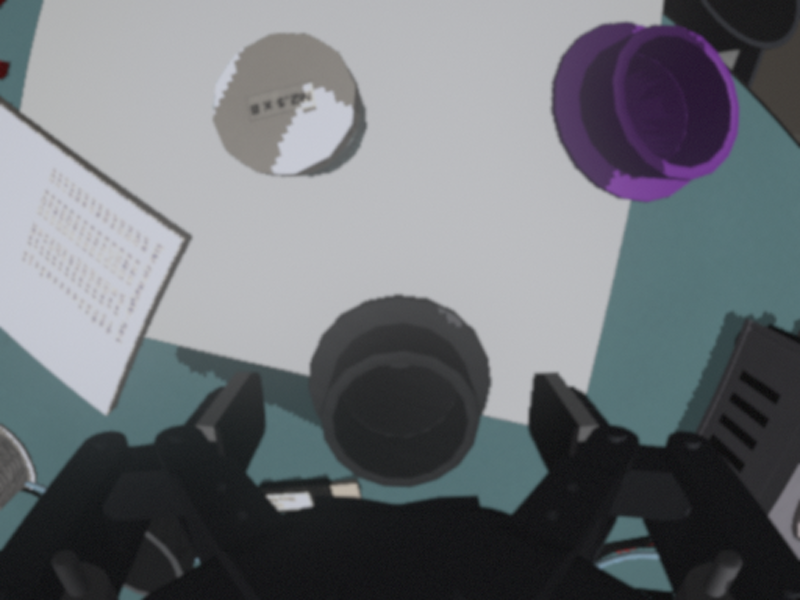

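```bash
python3 - <<'E'
from h import *
s=pickle.load(open('/tmp/w3.pkl','rb'));W=wcloud(s);o=s['obs'];R=Ro.from_rotvec(o['eef_rot']).as_matrix()
t=((W-o['eef_pos'])@R).reshape(-1,3)
k=(abs(t[:,0])<.013)&(abs(t[:,1])<.012)&(t[:,2]<-.027);q=t[k];print(k.sum(),np.sort(q[:,2])[-8:],np.percentile(q[:,1],[3,97]))
E
```

```text
7009 [-0.04264832 -0.04261707 -0.04250877 -0.04240157 -0.04238489 -0.04229992
 -0.04216314 -0.04209061] [-0.01006612  0.01012349]
```

The shut tips lie 42 mm behind the TCP, so on a 46 mm band they come to about z 0.050, just above the 0.047 lip. Closing.

```bash
python3 -m inch '[{"xyz":[0,0,0],"spin":0,"gripper":0.5},{"xyz":[0,0,0],"spin":0,"gripper":0.3},{"xyz":[0,0,0],"spin":0,"gripper":0.1},{"xyz":[0,0,0],"spin":0,"gripper":-1},{"xyz":[0,0,0],"spin":0,"gripper":-1},{"xyz":[0,0,0],"spin":0,"gripper":-1},{"xyz":[0,0,0],"spin":0,"gripper":-1},{"xyz":[0,0,0],"spin":0,"gripper":-1}]' 40
python3 - <<'E'
from rig import bot
from h import *
o=bot.get_obs();s=bot.snapshot('wrist');s['obs']=o;pickle.dump(s,open('/tmp/w5.pkl','wb'))
cv2.imwrite('pics/w5.png',cv2.resize(s['color'][:,:,::-1],(800,600),interpolation=cv2.INTER_CUBIC))
W=wcloud(s);R=Ro.from_rotvec(o['eef_rot']).as_matrix()
Y=band(W,np.array((.394,-.263)),.068,.074,.0235);print(len(Y),circ(Y[:,:2]),o['contact_force'],o['finger_gap'],o['eef_pos'])
E
```

```text
time_s: 6.28
eef_pos: [0.3945, -0.2634, 0.0073]
eef_rot: [0.45, 3.108, -0.001]
contact_force: [-0.5, 1.7, 5.7]
finger_gap: 0.0451
2791 (np.float64(0.39313675878138404), np.float64(-0.2638666864484321), np.float64(0.020686111463346542)) [-0.52182646  1.68633757  5.71850498] 0.04505967428658442 [ 0.39453107 -0.26340631  0.00729567]
```

View pics/w5.png

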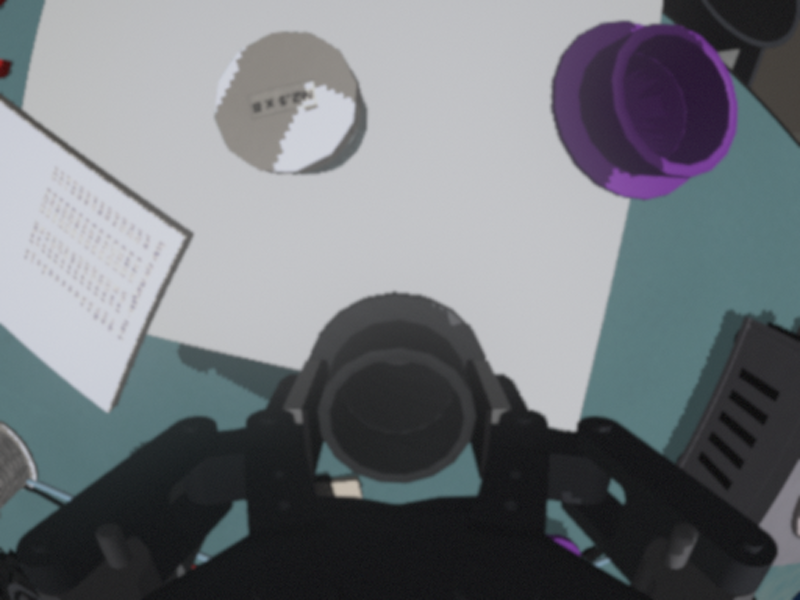

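The jaws hold the band (gap 45 mm), with the crucible at (397,415) upright. Lifting straight up 0.11 m.

```bash
python3 -m inch '[{"xyz":[0,0,-0.004],"spin":0,"gripper":-1},{"xyz":[0,0,-0.008],"spin":0,"gripper":-1},{"xyz":[0,0,-0.014],"spin":0,"gripper":-1},{"xyz":[0,0,-0.018],"spin":0,"gripper":-1},{"xyz":[0,0,-0.018],"spin":0,"gripper":-1},{"xyz":[0,0,-0.018],"spin":0,"gripper":-1},{"xyz":[0,0,-0.018],"spin":0,"gripper":-1},{"xyz":[0,0,-0.012],"spin":0,"gripper":-1},{"xyz":[0,0,-0.004],"spin":0,"gripper":-1},{"xyz":[0,0,0],"spin":0,"gripper":-1},{"xyz":[0,0,0],"spin":0,"gripper":-1}]' 40
python3 - <<'E'
from rig import bot
from h import *
o=bot.get_obs();s=bot.snapshot('wrist');s['obs']=o;pickle.dump(s,open('/tmp/w6.pkl','wb'))
R=Ro.from_rotvec(o['eef_rot']).as_matrix();W=wcloud(s);t=(W-o['eef_pos'])@R
z=pickle.load(open('/tmp/w5.pkl','rb'));o5=z['obs']
for S in (z,s):
    o=S['obs'];W=wcloud(S);t=((W-o['eef_pos'])@Ro.from_rotvec(o['eef_rot']).as_matrix()).reshape(-1,3)
    k=(np.hypot(t[:,0]+.0,t[:,1])<.0238)&(t[:,2]<-.055)&(t[:,2]>-.075);Y=t[k];print(len(Y),circ(Y[:,:2]),cv2.minEnclosingCircle(Y[:,:2].astype(np.float32)),'rim tool z',np.median(Y[:,2]))
    A=np.c_[Y[:,:2],np.ones(len(Y))];print('tilt',np.linalg.lstsq(A,Y[:,2],rcond=None)[0])
print(s['obs']['contact_force'],s['obs']['finger_gap'],s['obs']['eef_pos'])
W=wcloud(s)
Y=band(W,np.array((.5017,-.0765)),.0805,.087,.045);print(len(Y),circ(Y[:,:2]),cv2.minEnclosingCircle(Y[:,:2].astype(np.float32)),Y[:,2].mean())
cv2.imwrite('pics/w6.png',cv2.resize(s['color'][:,:,::-1],(800,600),interpolation=cv2.INTER_CUBIC))
E
```

```text
time_s: 7.25
eef_pos: [0.3935, -0.2626, 0.1199]
eef_rot: [-0.45, -3.108, -0.001]
contact_force: [-0.6, 0.2, -3.3]
finger_gap: 0.0455
3965 (np.float64(0.0014945917704985072), np.float64(-0.0006968761485601407), np.float64(0.020777975504258844)) ((1.882541982922703e-05, 3.097342778346501e-05), 0.023878157138824463) rim tool z -0.06428162616188524
tilt [-0.01930336 -0.03235078 -0.06301553]
3950 (np.float64(0.0014767614914996574), np.float64(-0.0007376674081028987), np.float64(0.020782836706718242)) ((4.3354892113711685e-05, 2.0615631001419388e-05), 0.02383352816104889) rim tool z -0.06421340761981072
tilt [-0.01826129 -0.03258441 -0.06293582]
[-0.6307348   0.19981333 -3.31342858] 0.045459802677082044 [ 0.39351582 -0.2625755   0.11987992]
983 (np.float64(0.5022547455352346), np.float64(-0.07687820343144189), np.float64(0.02981813356129763)) ((0.5032716393470764, -0.07671144604682922), 0.03471611440181732) 0.08203539208237691
```

View pics/w6.png

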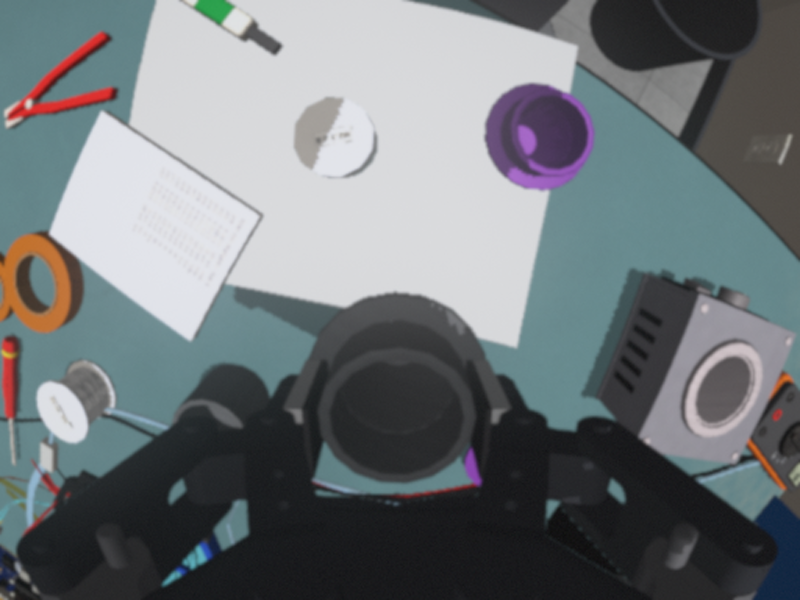

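The crucible is held (3.3 N) and rode up unchanged; the pot ring is at (723,388). Now I carry it over the pot.

```bash
python3 -m inch '[{"xyz":[-0.002,0.008,0],"spin":0,"gripper":-1},{"xyz":[-0.004,0.016,0],"spin":0,"gripper":-1},{"xyz":[-0.006,0.022,0],"spin":0,"gripper":-1},{"xyz":[-0.006,0.024,0],"spin":0,"gripper":-1},{"xyz":[-0.006,0.024,0],"spin":0,"gripper":-1},{"xyz":[-0.006,0.024,0],"spin":0,"gripper":-1},{"xyz":[-0.006,0.024,0],"spin":0,"gripper":-1},{"xyz":[-0.006,0.024,0],"spin":0,"gripper":-1},{"xyz":[-0.005,0.022,0],"spin":0,"gripper":-1},{"xyz":[-0.003,0.014,0],"spin":0,"gripper":-1},{"xyz":[-0.002,0.008,0],"spin":0,"gripper":-1},{"xyz":[0,0,0],"spin":0,"gripper":-1},{"xyz":[0,0,0],"spin":0,"gripper":-1}]' 40
python3 - <<'E'
from rig import bot
from h import *
o=bot.get_obs()
for n in ('wrist','scene','top'):
    s=bot.snapshot(n);s['obs']=o;pickle.dump(s,open(f'/tmp/{n}7.pkl','wb'))
    c=s['color'][:,:,::-1]
    if n=='scene':c=c[90:220,130:290]
    if n=='top':c=c[90:260,60:287]
    cv2.imwrite(f'pics/{n}7.png',cv2.resize(c,None,fx=600/c.shape[0]*.9,fy=600/c.shape[0]*.9,interpolation=cv2.INTER_CUBIC))
E
```

```text
time_s: 8.38
eef_pos: [0.5029, -0.0762, 0.1197]
eef_rot: [-0.449, -3.108, 0.0]
contact_force: [0.1, -0.1, -3.5]
finger_gap: 0.0452
```

View pics/wrist7.png

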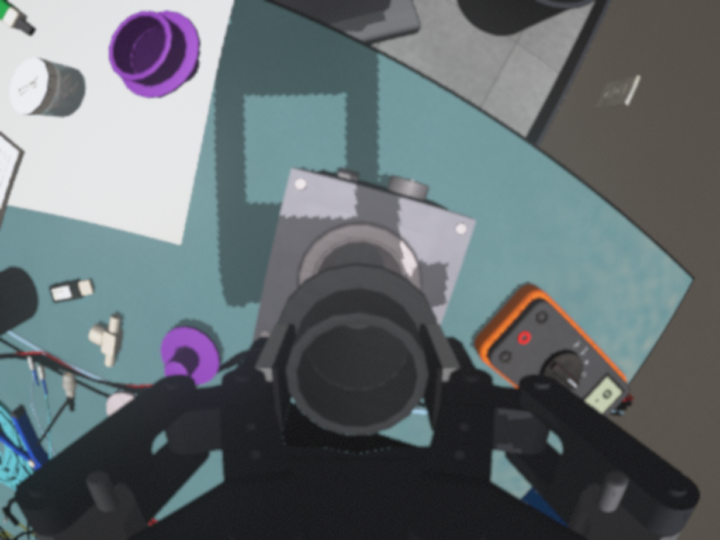

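View pics/scene7.png

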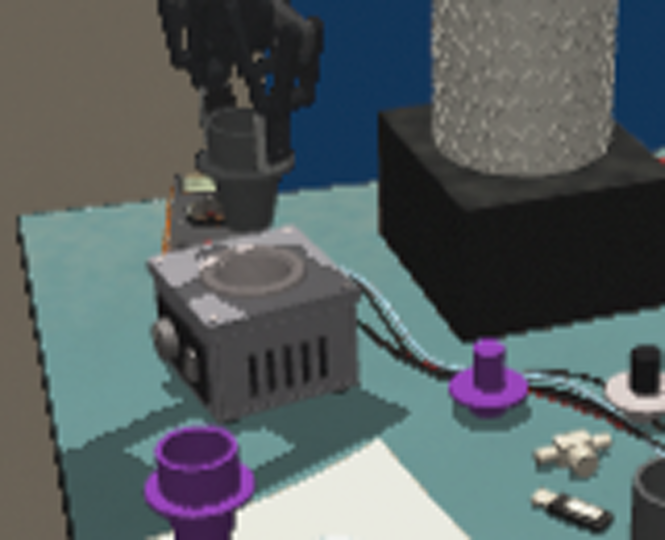

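View pics/top7.png

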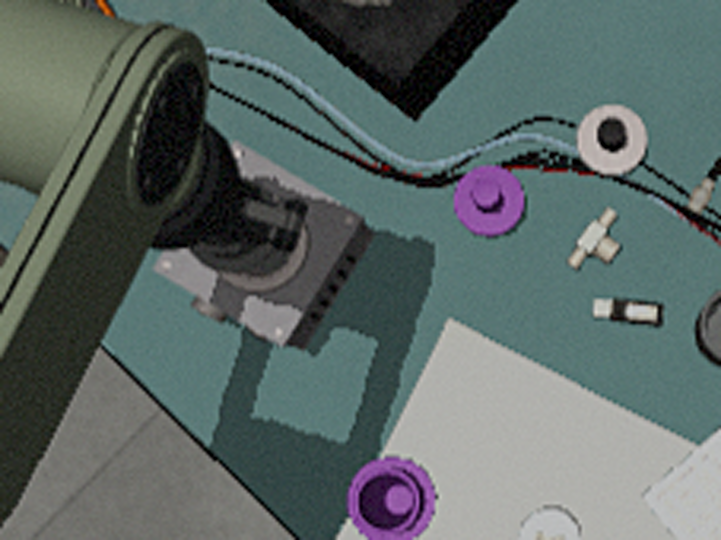

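```bash
python3 - <<'E'
from h import *
def ring(pts,c,lab):
    # pts world XY of bright ring pixels -> outer/inner radii fits by angular bins
    d=pts-c
    for it in range(5):
        a=np.arctan2(*(pts-c).T[::-1]);r=np.hypot(*(pts-c).T);b=np.digitize(a,np.linspace(-np.pi,np.pi,37))
        e=np.array([pts[b==i][np.argmax(r[b==i])] for i in np.unique(b)]);f=np.array([pts[b==i][np.argmin(r[b==i])] for i in np.unique(b)])
        x=circ(e);y=circ(f);c=np.array(x[:2])
    print(lab,len(pts),'outer',np.round(x,4),'inner',np.round(y,4))
c0=np.array((.502,-.0768))
for nm in ('w1','w6','top0','scene0'):
    s=pickle.load(open(f'/tmp/{nm}.pkl','rb'));h,w=s['z_map'].shape;v,u=np.mgrid[:h,:w]
    if nm[0]=='w':P=wplane(s,u,v,.082)
    else:
        d=(np.linalg.inv(s['K'])@np.stack([u.ravel(),v.ravel(),np.ones(u.size)])).T@s['R'];c=-s['R'].T@s['t'];P=(c+d*((.082-c[2])/d[:,2])[:,None]).reshape(h,w,3)
    g=s['color'].astype(int);dist=np.hypot(P[...,0]-c0[0],P[...,1]-c0[1])
    # ring is warmer/brighter than box (r-b)
    m=(dist<.04);
    rb=g[...,0]-g[...,2];gr=g.sum(-1)/3
    core=(dist>.028)&(dist<.032);box=(dist>.038)&(dist<.042)
    t=(np.median(gr[core])+np.median(gr[box]))/2
    mask=((gr>t)&(dist<.0375)&(dist>.02)).astype(np.uint8)
    n,l,st,_=cv2.connectedComponentsWithStats(mask);mask=l==1+np.argmax(st[1:,4])
    ring(P[mask][:,:2],c0,(nm,np.median(gr[core]),np.median(gr[box])))
# crucible now
s=pickle.load(open('/tmp/scene7.pkl','rb'));X=cloud(s).reshape(-1,3)
c=np.array((.5017,-.0765))
for z0,z1,r in ((.150,.1555,.031),(.160,.180,.023)):
    k=(np.hypot(*(X[:,:2]-c).T)<.045)&(X[:,2]>z0)&(X[:,2]<z1);Y=X[k][:,:2]
    f=least_squares(lambda p:np.hypot(*(Y-p).T)-r,c,loss='soft_l1',f_scale=.001);print('cru scene',z0,k.sum(),f.x.round(4),np.abs(f.fun).mean())
w=pickle.load(open('/tmp/wrist7.pkl','rb'));W=wcloud(w).reshape(-1,3)
k=(np.hypot(*(W[:,:2]-c).T)<.04)&(W[:,2]>.18);Y=W[k]
t=(Y-w['obs']['eef_pos'])@Ro.from_rotvec(w['obs']['eef_rot']).as_matrix()
k=(abs(t[:,1])<.019)&(t[:,2]>-.068)&(t[:,2]<-.058)
print('rim wrist tool-x range',t[k&(abs(t[:,1])<.004)][:,0].min(),t[k&(abs(t[:,1])<.004)][:,0].max(),'z',np.median(t[k][:,2]))
E
```

```text
('w1', np.float64(177.33333333333334), np.float64(139.33333333333334)) 597 outer [ 0.5031 -0.0756  0.0325] inner [ 0.5034 -0.0754  0.0267]
('w6', np.float64(193.66666666666666), np.float64(151.66666666666666)) 725 outer [ 0.5032 -0.0759  0.0327] inner [ 0.5033 -0.0758  0.0268]
('top0', np.float64(171.66666666666666), np.float64(135.0)) 238 outer [ 0.503  -0.0746  0.0318] inner [ 0.5031 -0.0745  0.0266]
('scene0', np.float64(204.33333333333331), np.float64(163.66666666666666)) 77 outer [ 0.5012 -0.0762  0.0311] inner [ 0.5006 -0.0766  0.0288]
cru scene 0.15 14 [ 0.5021 -0.0769] 0.0014112685749023272
cru scene 0.16 183 [ 0.5016 -0.083 ] 0.0034086136453714898
rim wrist tool-x range -0.022327968686389817 0.02339806003221314 z -0.06452706923521657
```

Wrist fits put the pot ring at (0.5032, -0.0757) and the crucible at about (0.5022, -0.0767). I trim by 1 mm and lower to near contact.

```bash
python3 -m inch '[{"xyz":[-0.0007,0.0013,0],"spin":0,"gripper":-1},{"xyz":[0,0,0.008],"spin":0,"gripper":-1},{"xyz":[0,0,0.01],"spin":0,"gripper":-1},{"xyz":[0,0,0.01],"spin":0,"gripper":-1},{"xyz":[0,0,0.008],"spin":0,"gripper":-1},{"xyz":[0,0,0.006],"spin":0,"gripper":-1},{"xyz":[0,0,0.005],"spin":0,"gripper":-1},{"xyz":[0,0,0.004],"spin":0,"gripper":-1},{"xyz":[0,0,0.004],"spin":0,"gripper":-1},{"xyz":[0,0,0],"spin":0,"gripper":-1},{"xyz":[0,0,0],"spin":0,"gripper":-1}]' 40
python3 - <<'E'
from rig import bot
from h import *
s=bot.snapshot('scene');c=s['color'][90:220,130:290][:,:,::-1];cv2.imwrite('pics/s8.png',cv2.resize(c,None,fx=4,fy=4,interpolation=cv2.INTER_CUBIC));print(bot.get_obs()['contact_force'],bot.get_obs()['eef_pos'])
E
```

```text
time_s: 9.45
eef_pos: [0.5046, -0.0754, 0.0654]
eef_rot: [-0.45, -3.109, -0.0]
contact_force: [-0.4, -0.3, -2.9]
finger_gap: 0.0452
[-0.25755397  0.74993378 -2.8728811 ] [ 0.50487639 -0.07549306  0.06574272]
```

View pics/s8.png

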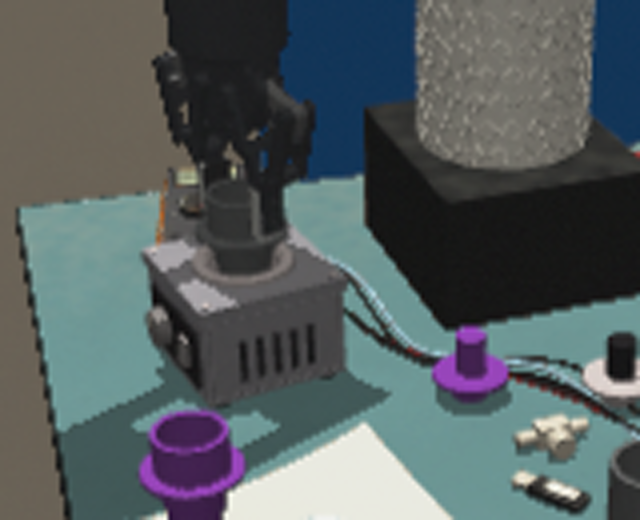

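The cone is entering the ring at (243,258) with no side force. 18 mm remain, so I take small steps and watch the force.

```bash
python3 -m inch '[{"xyz":[0,0,0.003],"spin":0,"gripper":-1},{"xyz":[0,0,0.003],"spin":0,"gripper":-1},{"xyz":[0,0,0.002],"spin":0,"gripper":-1},{"xyz":[0,0,0],"spin":0,"gripper":-1}]'; python3 -m inch '[{"xyz":[0,0,0.002],"spin":0,"gripper":-1},{"xyz":[0,0,0.002],"spin":0,"gripper":-1},{"xyz":[0,0,0],"spin":0,"gripper":-1}]'
```

```text
time_s: 9.83
eef_pos: [0.5041, -0.0752, 0.0569]
eef_rot: [-0.45, -3.108, -0.0]
contact_force: [-0.2, 1.0, -2.6]
finger_gap: 0.0454
time_s: 10.08
eef_pos: [0.5042, -0.0753, 0.053]
eef_rot: [-0.45, -3.108, -0.0]
contact_force: [-0.0, 0.0, -3.0]
finger_gap: 0.0451
```

```bash
python3 -m inch '[{"xyz":[0,0,0.002],"spin":0,"gripper":-1},{"xyz":[0,0,0.002],"spin":0,"gripper":-1},{"xyz":[0,0,0],"spin":0,"gripper":-1}]'; python3 -m inch '[{"xyz":[0,0,0.001],"spin":0,"gripper":-1},{"xyz":[0,0,0.001],"spin":0,"gripper":-1},{"xyz":[0,0,0],"spin":0,"gripper":-1}]'
```

```text
time_s: 10.33
eef_pos: [0.5042, -0.0753, 0.049]
eef_rot: [-0.45, -3.108, -0.0]
contact_force: [-0.1, 0.6, -3.2]
finger_gap: 0.0454
time_s: 10.58
eef_pos: [0.5047, -0.0755, 0.0476]
eef_rot: [0.45, 3.109, -0.0]
contact_force: [0.1, -0.4, -3.2]
finger_gap: 0.045
```

```bash
python3 -m inch '[{"xyz":[0,0,0.001],"spin":0,"gripper":-1},{"xyz":[0,0,0.0],"spin":0,"gripper":-1}]'; python3 -m inch '[{"xyz":[0,0,0.001],"spin":0,"gripper":-1},{"xyz":[0,0,0],"spin":0,"gripper":-1}]'
```

```text
time_s: 10.75
eef_pos: [0.5048, -0.0755, 0.0474]
eef_rot: [0.45, 3.109, -0.0]
contact_force: [-3.1, 1.6, 4.2]
finger_gap: 0.0452
time_s: 10.92
eef_pos: [0.5049, -0.0755, 0.0473]
eef_rot: [0.45, 3.109, -0.001]
contact_force: [-4.5, 2.4, 11.0]
finger_gap: 0.0453
```

Contact came at TCP z 0.0474 (home expected at 0.0473), with a small side force toward -x. I give way that way by about 1 mm, press lightly, then look.

```bash
python3 -m inch '[{"xyz":[0.001,0,0],"spin":0,"gripper":-1},{"xyz":[0,0,0],"spin":0,"gripper":-1}]'; python3 - <<'E'
from rig import bot
from h import *
o=bot.get_obs();s=bot.snapshot('wrist');s['obs']=o;pickle.dump(s,open('/tmp/w9.pkl','wb'))
cv2.imwrite('pics/w9.png',cv2.resize(s['color'][:,:,::-1],(800,600),interpolation=cv2.INTER_CUBIC))
q=bot.snapshot('scene');pickle.dump(q,open('/tmp/s9.pkl','wb'));c=q['color'][90:200,150:260][:,:,::-1];cv2.imwrite('pics/s9.png',cv2.resize(c,None,fx=5,fy=5,interpolation=cv2.INTER_CUBIC))
print(o['contact_force'],o['eef_pos'])
W=wcloud(s).reshape(-1,3)
c=np.array((.5035,-.0757));d=np.hypot(*(W[:,:2]-c).T)
k=(d>.025)&(d<.029)&(W[:,2]>.075)&(W[:,2]<.1);Y=W[k];A=np.c_[Y[:,:2]-c,np.ones(len(Y))]
f=least_squares(lambda p:A@p-Y[:,2],[0,0,.087],loss='soft_l1',f_scale=.0005);print('lip plane',f.x,len(Y))
for n,X in (('w',W),('s',cloud(q).reshape(-1,3))):
    d=np.hypot(*(X[:,:2]-c).T);k=(d<.0235)&(d>.019)&(X[:,2]>.1)&(X[:,2]<.118);print(n,'rim z',np.percentile(X[k][:,2],[10,50,90]))
E
```

```text
time_s: 11.08
eef_pos: [0.505, -0.0755, 0.0474]
eef_rot: [0.45, 3.106, -0.001]
contact_force: [-2.3, 1.2, 7.1]
finger_gap: 0.0451
[-2.26253308  1.19592312  7.06280393] [ 0.5049621  -0.07552444  0.0473507 ]
lip plane [ 0.04169767 -0.00770291  0.08832465] 1164
w rim z [0.10264397 0.11132441 0.1128366 ]
s rim z [0.10074092 0.10747594 0.11191044]
```

View pics/w9.png

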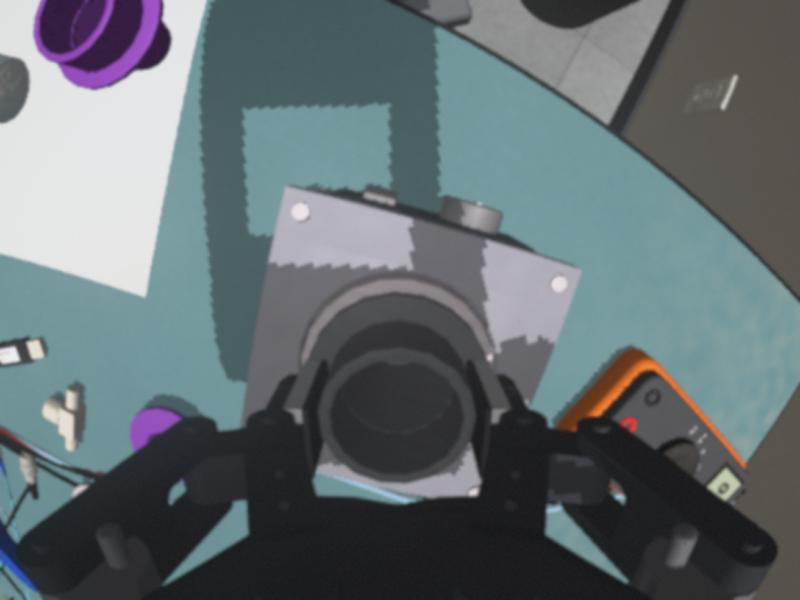

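View pics/s9.png

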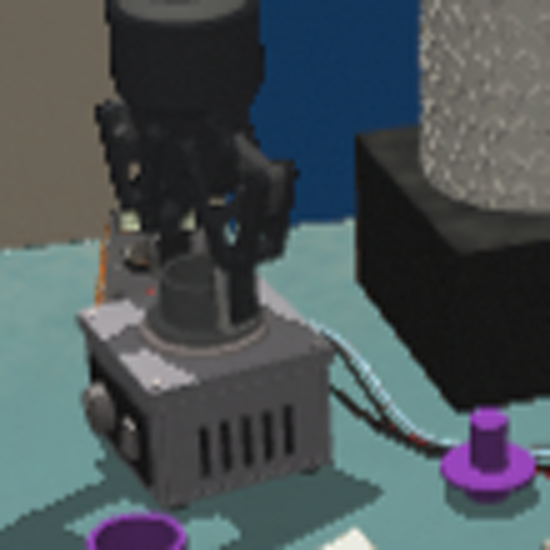

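```bash
python3 -m inch '[{"xyz":[0.001,0,0],"spin":0,"gripper":-1},{"xyz":[0,0,0],"spin":0,"gripper":-1},{"xyz":[0,0,0],"spin":0,"gripper":-1}]'; python3 - <<'E'
from h import *
import pickle
for n in ('w6','w9'):
    s=pickle.load(open(f'/tmp/{n}.pkl','rb'));o=s['obs'];R=Ro.from_rotvec(o['eef_rot']).as_matrix()
    t=((wcloud(s)-o['eef_pos'])@R).reshape(-1,3)
    k=(abs(t[:,1])<.016)&(abs(t[:,0])<.03)&(t[:,2]<-.06)&(t[:,2]>-.069);Y=t[k];A=np.c_[Y[:,:2],np.ones(len(Y))]
    f=least_squares(lambda p:A@p-Y[:,2],[0,0,-.064],loss='soft_l1',f_scale=.0004);print(n,'rim plane (tool)',f.x,len(Y), 'x range',np.percentile(Y[:,0],[0.5,99.5]),'tool z dir',R[:,2])
E
```

```text
time_s: 11.43
eef_pos: [0.505, -0.0755, 0.0474]
eef_rot: [0.45, 3.104, -0.001]
contact_force: [0.5, 1.3, 6.0]
finger_gap: 0.0451
w6 rim plane (tool) [-0.01015735 -0.0056687  -0.06433121] 1840 x range [-0.0220624   0.02329642] tool z dir [-8.63941068e-04  7.62672695e-04 -9.99999336e-01]
w9 rim plane (tool) [-0.01019162 -0.00588092 -0.06439318] 1849 x range [-0.02178035  0.0232625 ] tool z dir [ 0.00279489 -0.00108669 -0.9999955 ]
```

The side force is gone, leaving 6 N of light downward press. The rim stands 112 mm up and the lip at 87 mm, so it is home. I relieve the press, release and rise.

```bash
python3 -m inch '[{"xyz":[0,0,-0.001],"spin":0,"gripper":-1},{"xyz":[0,0,0],"spin":0,"gripper":-1},{"xyz":[0,0,0],"spin":0,"gripper":0.2},{"xyz":[0,0,0],"spin":0,"gripper":0.5},{"xyz":[0,0,0],"spin":0,"gripper":1},{"xyz":[0,0,0],"spin":0,"gripper":1},{"xyz":[0,0,0],"spin":0,"gripper":1},{"xyz":[0,0,0],"spin":0,"gripper":1},{"xyz":[0,0,-0.01],"spin":0,"gripper":1},{"xyz":[0,0,-0.02],"spin":0,"gripper":1},{"xyz":[0,0,-0.02],"spin":0,"gripper":1},{"xyz":[0,0,-0.02],"spin":0,"gripper":1},{"xyz":[0,0,-0.02],"spin":0,"gripper":1},{"xyz":[0,0,-0.02],"spin":0,"gripper":1},{"xyz":[0,0,0],"spin":0,"gripper":1},{"xyz":[0,0,0],"spin":0,"gripper":1}]'; python3 - <<'E'
from rig import bot
from h import *
o=bot.get_obs();s=bot.snapshot('wrist');s['obs']=o;pickle.dump(s,open('/tmp/w10.pkl','wb'))
cv2.imwrite('pics/w10.png',cv2.resize(s['color'][:,:,::-1],(800,600),interpolation=cv2.INTER_CUBIC))
q=bot.snapshot('scene');pickle.dump(q,open('/tmp/s10.pkl','wb'));c=q['color'][90:200,150:260][:,:,::-1];cv2.imwrite('pics/s10.png',cv2.resize(c,None,fx=5,fy=5,interpolation=cv2.INTER_CUBIC))
W=wcloud(s).reshape(-1,3)
c=np.array((.5035,-.0757));Y=band(W,c,.108,.116,.03);x=circ(Y[:,:2]);print('rim',np.round(x,4),cv2.minEnclosingCircle(Y[:,:2].astype(np.float32)))
c=np.array(x[:2]);d=np.hypot(*(W[:,:2]-c).T)
for n,a,b,z0 in (('rim',.0195,.0225,.112),('lip',.0245,.0295,.087)):
    k=(d>a)&(d<b)&(abs(W[:,2]-z0)<.006);Y=W[k];A=np.c_[Y[:,:2]-c,np.ones(len(Y))]
    f=least_squares(lambda p:A@p-Y[:,2],[0,0,z0],loss='soft_l1',f_scale=.0003);print(n,f.x.round(4),len(Y))
E
```

```text
time_s: 12.77
eef_pos: [0.504, -0.0753, 0.1585]
eef_rot: [0.45, 3.105, -0.001]
contact_force: [0.8, 1.0, -0.4]
finger_gap: 0.0857
rim [ 0.5025 -0.0759  0.0208] ((0.502951979637146, -0.07601575553417206), 0.023064270615577698)
rim [ 0.0049 -0.0035  0.1121] 670
lip [ 0.0047 -0.0017  0.0873] 699
```

View pics/w10.png

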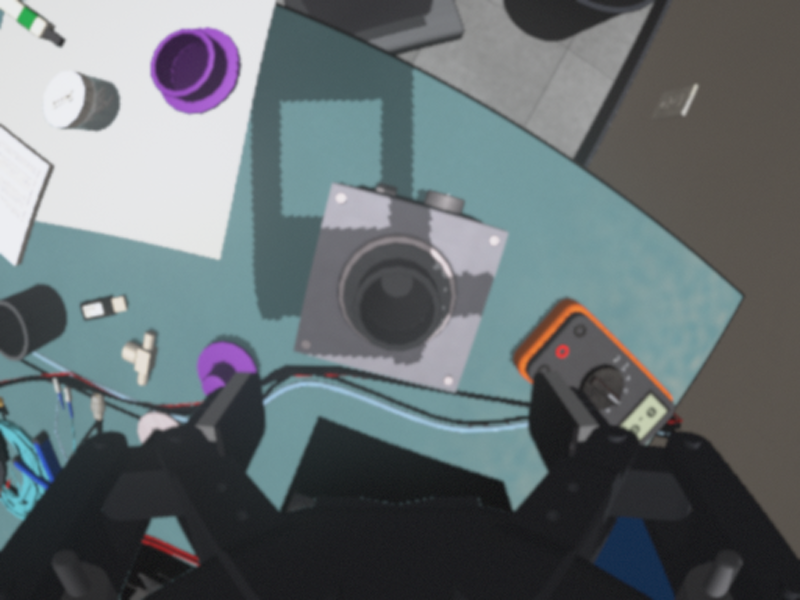

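View pics/s10.png

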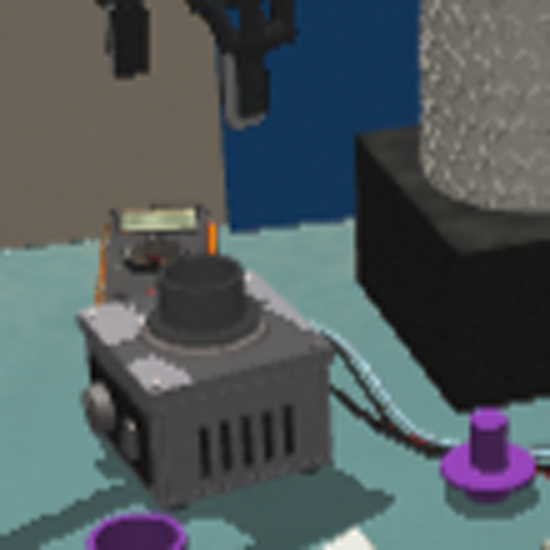

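The crucible is seated: rim at 0.1121, lip at 0.0873, tilt under 0.3 degrees, centred at about (0.5027, -0.076). Next I check the clearances round the cover.

```bash
python3 - <<'E'
from h import *
s=pickle.load(open('/tmp/top0.pkl','rb'));X=cloud(s)
for n,(u,v) in dict(boxcorner=(297,196),boxleft=(195,105),boxright=(362,100),conn=(440,232),tee=(387,258),boxtop=(290,170),cable1=(350,215),cable2=(430,237)).items():
    print(n,X[int(v/1.5625),int(u/1.5625)].round(3))
Y=X.reshape(-1,3);c=np.array((.584,-.3183));d=np.hypot(*(Y[:,:2]-c).T)
for r in (.03,.05,.07,.09,.12):
    k=(d>r)&(d<r+.02);print(r,np.nanmax(Y[k][:,2]).round(3),Y[k][np.nanargmax(Y[k][:,2])].round(3))
E
```

```text
boxcorner [ 0.606 -0.174  0.025]
boxleft [ 0.715 -0.043  0.104]
boxright [ 0.725 -0.273  0.089]
conn [ 0.551 -0.384  0.013]
tee [ 0.511 -0.304  0.018]
boxtop [ 0.624 -0.173  0.102]
cable1 [ 0.582 -0.251 -0.001]
cable2 [ 0.547 -0.371 -0.003]
0.03 0.01 [ 0.536 -0.314  0.01 ]
0.05 0.019 [ 0.52  -0.309  0.019]
0.07 0.023 [ 0.549 -0.24   0.023]
0.09 0.052 [ 0.536 -0.226  0.052]
0.12 0.108 [ 0.665 -0.219  0.108]
```

The box top is 0.104 m and 125 mm from the cover, so there's room. I move over the cover with the jaws part closed.

```bash
python3 -m inch '[{"xyz":[-0.006,-0.009,0],"spin":0,"gripper":0.2},{"xyz":[-0.012,-0.017,0],"spin":0,"gripper":0.2},{"xyz":[-0.015,-0.022,0],"spin":0,"gripper":0.2},{"xyz":[-0.015,-0.022,0],"spin":0,"gripper":0.2},{"xyz":[-0.015,-0.022,0],"spin":0,"gripper":0.2},{"xyz":[-0.015,-0.022,0],"spin":0,"gripper":0.2},{"xyz":[-0.015,-0.022,0],"spin":0,"gripper":0.2},{"xyz":[-0.015,-0.022,0],"spin":0,"gripper":0.2},{"xyz":[-0.015,-0.022,0],"spin":0,"gripper":0.2},{"xyz":[-0.012,-0.017,0],"spin":0,"gripper":0.2},{"xyz":[-0.008,-0.010,0],"spin":0,"gripper":0.2},{"xyz":[-0.002,-0.004,0],"spin":0,"gripper":0.2},{"xyz":[0,0,0],"spin":0,"gripper":0.2},{"xyz":[0,0,0],"spin":0,"gripper":0.2}]'; python3 - <<'E'
from rig import bot
from h import *
o=bot.get_obs();s=bot.snapshot('wrist');s['obs']=o;pickle.dump(s,open('/tmp/w11.pkl','wb'))
cv2.imwrite('pics/w11.png',cv2.resize(s['color'][:,:,::-1],(800,600),interpolation=cv2.INTER_CUBIC))
W=wcloud(s);R=Ro.from_rotvec(o['eef_rot']).as_matrix();print(R[:,2])
for n,z0,z1,r in (('knob',.043,.051,.02),('disc',.014,.024,.035)):
    Y=band(W,np.array((.583,-.3186)),z0,z1,r);(cx,cy),rr=cv2.minEnclosingCircle(Y[:,:2].astype(np.float32));p=np.array([cx,cy,.033])
    print(n,len(Y),cx,cy,rr,Y[:,2].mean(),'tool',((p-o['eef_pos'])@R).round(4))
t=((W-o['eef_pos'])@R).reshape(-1,3);k=(abs(t[:,0])<.013)&(abs(t[:,1])<.05)&(t[:,2]<-.03)&(t[:,2]>-.09);print('tips',np.sort(t[k][:,2])[-4:],o['finger_gap'])
E
```

```text
time_s: 14.03
eef_pos: [0.5809, -0.3179, 0.1551]
eef_rot: [-0.451, -3.107, -0.002]
contact_force: [0.3, 0.6, 0.1]
finger_gap: 0.0512
[-0.00202817  0.00176742 -0.99999638]
knob 323 0.5841134786605835 -0.31868693232536316 0.010513339191675186 0.04698812270920232 tool [-0.0036 -0.      0.1221]
disc 1272 0.5840916633605957 -0.3189169764518738 0.02592630684375763 0.018755319505369607 tool [-0.0036 -0.0002  0.1221]
tips [-0.04117451 -0.04115932 -0.04090633 -0.04070846] 0.05116406628490843
```

View pics/w11.png

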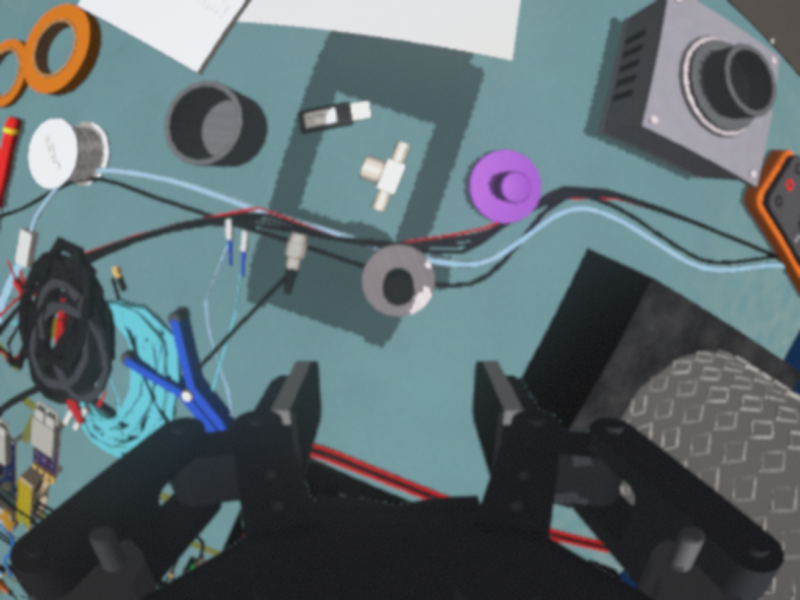

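The steel cover is at (398,283), exactly where measured; the purple one is at (505,187). I trim 3.6 mm in tool x and descend.

```bash
python3 -m inch '[{"xyz":[-0.0036,0,0.01],"spin":0,"gripper":0.2},{"xyz":[0,0,0.018],"spin":0,"gripper":0.2},{"xyz":[0,0,0.018],"spin":0,"gripper":0.2},{"xyz":[0,0,0.018],"spin":0,"gripper":0.2},{"xyz":[0,0,0.018],"spin":0,"gripper":0.2},{"xyz":[0,0,0.018],"spin":0,"gripper":0.2},{"xyz":[0,0,0.016],"spin":0,"gripper":0.2},{"xyz":[0,0,0.012],"spin":0,"gripper":0.2},{"xyz":[0,0,0.008],"spin":0,"gripper":0.2},{"xyz":[0,0,0],"spin":0,"gripper":0.2},{"xyz":[0,0,0],"spin":0,"gripper":0.2}]'; python3 - <<'E'
from rig import bot
from h import *
o=bot.get_obs();s=bot.snapshot('wrist');s['obs']=o;pickle.dump(s,open('/tmp/w12.pkl','wb'))
cv2.imwrite('pics/w12.png',cv2.resize(s['color'][:,:,::-1],(800,600),interpolation=cv2.INTER_CUBIC))
W=wcloud(s);R=Ro.from_rotvec(o['eef_rot']).as_matrix()
for n,z0,z1,r in (('knob',.043,.051,.02),('disc',.014,.024,.035)):
    Y=band(W,np.array((.583,-.3186)),z0,z1,r);(cx,cy),rr=cv2.minEnclosingCircle(Y[:,:2].astype(np.float32));p=np.array([cx,cy,.033])
    print(n,len(Y),cx,cy,rr,Y[:,2].mean(),'tool',((p-o['eef_pos'])@R).round(4))
print(R[:,2])
E
```

```text
time_s: 15.0
eef_pos: [0.5853, -0.319, 0.0203]
eef_rot: [-0.45, -3.109, -0.0]
contact_force: [0.2, 0.5, -0.2]
finger_gap: 0.0509
knob 1016 0.5845350027084351 -0.3187289535999298 0.010741332545876503 0.04697732401471556 tool [ 0.0008  0.     -0.0127]
disc 3311 0.5847140550613403 -0.31901413202285767 0.026308294385671616 0.018838305481065038 tool [ 0.0005 -0.0002 -0.0127]
[-3.44122941e-04  3.18171205e-04 -9.99999890e-01]
```

View pics/w12.png

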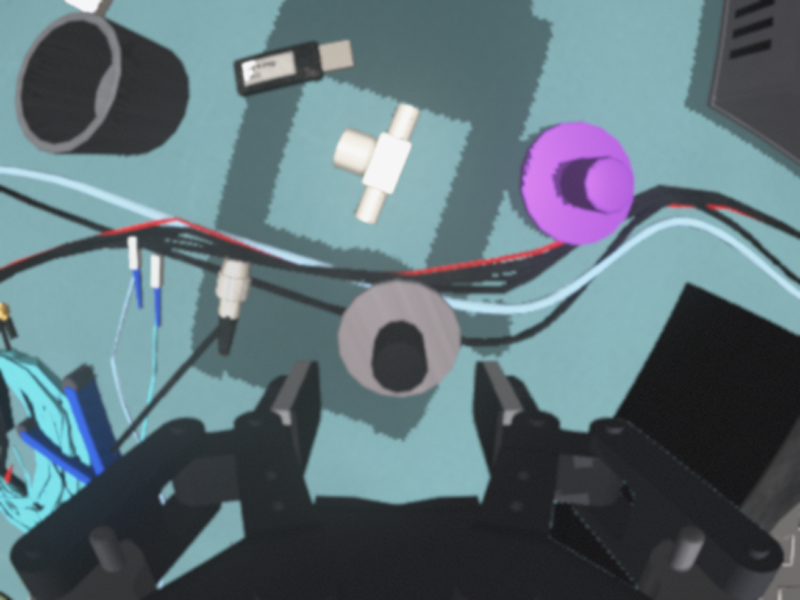

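The knob at (400,360) lies on the jaws' midline. I go 34 mm more down to TCP z about -0.014 (tips at about 0.024), then grip.

```bash
python3 -m inch '[{"xyz":[0.0005,0,0.01],"spin":0,"gripper":0.2},{"xyz":[0,0,0.01],"spin":0,"gripper":0.2},{"xyz":[0,0,0.008],"spin":0,"gripper":0.2},{"xyz":[0,0,0.006],"spin":0,"gripper":0.2},{"xyz":[0,0,0],"spin":0,"gripper":0.2},{"xyz":[0,0,0],"spin":0,"gripper":0.2}]'; python3 -m inch '[{"xyz":[0,0,0],"spin":0,"gripper":0},{"xyz":[0,0,0],"spin":0,"gripper":-0.2},{"xyz":[0,0,0],"spin":0,"gripper":-0.35},{"xyz":[0,0,0],"spin":0,"gripper":-1},{"xyz":[0,0,0],"spin":0,"gripper":-1},{"xyz":[0,0,0],"spin":0,"gripper":-1},{"xyz":[0,0,0],"spin":0,"gripper":-1}]' 35
```

```text
time_s: 15.55
eef_pos: [0.5841, -0.3188, -0.0146]
eef_rot: [-0.45, -3.107, -0.001]
contact_force: [-1.5, -0.2, 0.6]
finger_gap: 0.051
time_s: 16.13
eef_pos: [0.5852, -0.3195, -0.0129]
eef_rot: [0.45, 3.108, -0.001]
contact_force: [0.2, 0.0, 2.7]
finger_gap: 0.0194
```

```bash
python3 - <<'E'
from rig import bot
from h import *
o=bot.get_obs();s=bot.snapshot('wrist');s['obs']=o;pickle.dump(s,open('/tmp/w13.pkl','wb'))
cv2.imwrite('pics/w13.png',cv2.resize(s['color'][:,:,::-1],(800,600),interpolation=cv2.INTER_CUBIC))
print(o['finger_gap'],o['contact_force'],o['eef_pos'])
E
```

```text
0.019416909965089883 [0.1979804  0.01601717 2.69169473] [ 0.58519655 -0.31951605 -0.01287317]
```

View pics/w13.png

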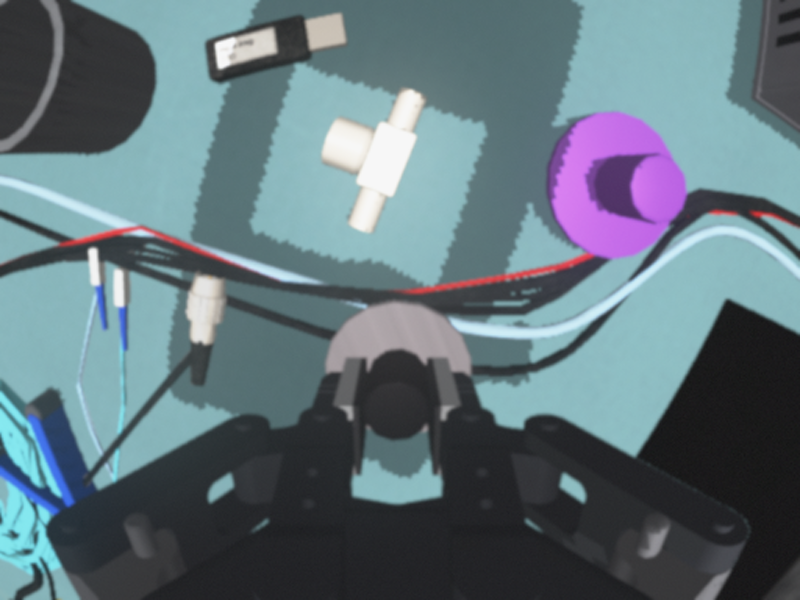

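The knob is gripped at (397,405), gap 19.4 mm, disc flat. Lifting 0.15 m.

```bash
python3 -m inch '[{"xyz":[0,0,-0.004],"spin":0,"gripper":-1},{"xyz":[0,0,-0.008],"spin":0,"gripper":-1},{"xyz":[0,0,-0.014],"spin":0,"gripper":-1},{"xyz":[0,0,-0.02],"spin":0,"gripper":-1},{"xyz":[0,0,-0.02],"spin":0,"gripper":-1},{"xyz":[0,0,-0.02],"spin":0,"gripper":-1},{"xyz":[0,0,-0.02],"spin":0,"gripper":-1},{"xyz":[0,0,-0.02],"spin":0,"gripper":-1},{"xyz":[0,0,-0.014],"spin":0,"gripper":-1},{"xyz":[0,0,-0.008],"spin":0,"gripper":-1},{"xyz":[0,0,-0.002],"spin":0,"gripper":-1},{"xyz":[0,0,0],"spin":0,"gripper":-1},{"xyz":[0,0,0],"spin":0,"gripper":-1}]' 35
python3 - <<'E'
from rig import bot
from h import *
o=bot.get_obs();s=bot.snapshot('wrist');s['obs']=o;pickle.dump(s,open('/tmp/w14.pkl','wb'))
cv2.imwrite('pics/w14.png',cv2.resize(s['color'][:,:,::-1],(800,600),interpolation=cv2.INTER_CUBIC))
for n in ('w13','w14'):
    S=pickle.load(open(f'/tmp/{n}.pkl','rb'));o=S['obs'];R=Ro.from_rotvec(o['eef_rot']).as_matrix();t=((wcloud(S)-o['eef_pos'])@R).reshape(-1,3)
    k=(np.hypot(t[:,0],t[:,1])<.03)&(t[:,2]>-.038)&(t[:,2]<-.026);Y=t[k];(cx,cy),r=cv2.minEnclosingCircle(Y[:,:2].astype(np.float32))
    A=np.c_[Y[:,:2],np.ones(len(Y))];f=least_squares(lambda p:A@p-Y[:,2],[0,0,-.032],loss='soft_l1',f_scale=.0003)
    e=Y[np.hypot(Y[:,0],Y[:,1])>.0235];g=least_squares(lambda p:np.hypot(*(e[:,:2]-p).T)-.026,[0,0],loss='soft_l1',f_scale=.0005)
    k=(abs(t[:,1])<.008)&(abs(t[:,0])<.014)&(t[:,2]<-.056)&(t[:,2]>-.064);K=t[k]
    print(n,len(Y),'disc',cx,cy,r,'plane',f.x.round(4),'edgefit',g.x.round(4),'knob x',np.percentile(K[:,0],[1,99]),'z',np.median(K[:,2]),o['contact_force'].round(1),o['eef_pos'])
    print(R[:,2])
W=wcloud(s).reshape(-1,3)
Y=band(W,np.array((.5027,-.076)),.108,.116,.03);print('cru rim',len(Y),cv2.minEnclosingCircle(Y[:,:2].astype(np.float32)) if len(Y) else '')
E
```

```text
time_s: 17.27
eef_pos: [0.584, -0.3187, 0.1352]
eef_rot: [-0.45, -3.107, -0.002]
contact_force: [-1.5, 0.3, -1.1]
finger_gap: 0.0194
w13 2834 disc 0.0007655490189790726 -0.0006944793276488781 0.026112472638487816 plane [ 0.0166 -0.021  -0.0321] edgefit [-0.0009 -0.0003] knob x [-0.00871936  0.01073269] z -0.06013928245314267 [0.2 0.  2.7] [ 0.58519655 -0.31951605 -0.01287317]
[ 9.21793193e-04 -6.91593842e-04 -9.99999336e-01]
w14 2833 disc 0.0008218000293709338 -0.0005015103379264474 0.026137016713619232 plane [ 0.0132 -0.0236 -0.032 ] edgefit [-0.0009 -0.0002] knob x [-0.00873935  0.01079124] z -0.06009599992775426 [-1.5  0.3 -1.1] [ 0.5839569  -0.31865743  0.13517346]
[-0.00191057  0.00138582 -0.99999721]
cru rim 631 ((0.5040008425712585, -0.07650059461593628), 0.023826783522963524)
```

View pics/w14.png

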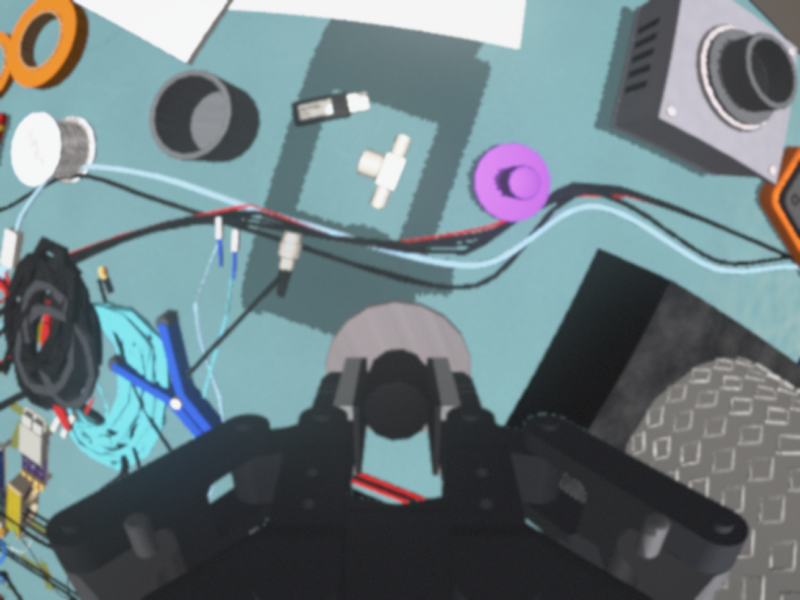

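The cover is held (1.1 N), and its pose in the hand is unchanged. Carrying it over the crucible.

```bash
python3 -m inch '[{"xyz":[0.004,0.006,0],"spin":0,"gripper":-1},{"xyz":[0.010,0.014,0],"spin":0,"gripper":-1},{"xyz":[0.014,0.020,0],"spin":0,"gripper":-1},{"xyz":[0.015,0.022,0],"spin":0,"gripper":-1},{"xyz":[0.015,0.022,0],"spin":0,"gripper":-1},{"xyz":[0.015,0.022,0],"spin":0,"gripper":-1},{"xyz":[0.015,0.022,0],"spin":0,"gripper":-1},{"xyz":[0.015,0.022,0],"spin":0,"gripper":-1},{"xyz":[0.015,0.022,0],"spin":0,"gripper":-1},{"xyz":[0.014,0.018,0],"spin":0,"gripper":-1},{"xyz":[0.010,0.014,0],"spin":0,"gripper":-1},{"xyz":[0.0047,0.0056,0],"spin":0,"gripper":-1},{"xyz":[0,0,0],"spin":0,"gripper":-1},{"xyz":[0,0,0],"spin":0,"gripper":-1}]' 35
python3 - <<'E'
from rig import bot
from h import *
o=bot.get_obs();s=bot.snapshot('wrist');s['obs']=o;pickle.dump(s,open('/tmp/w15.pkl','wb'))
cv2.imwrite('pics/w15.png',cv2.resize(s['color'][:,:,::-1],(800,600),interpolation=cv2.INTER_CUBIC))
q=bot.snapshot('scene');c=q['color'][80:200,140:270][:,:,::-1];cv2.imwrite('pics/s15.png',cv2.resize(c,None,fx=5,fy=5,interpolation=cv2.INTER_CUBIC))
print(o['eef_pos'],Ro.from_rotvec(o['eef_rot']).as_matrix()[:,2])
E
```

```text
time_s: 18.48
eef_pos: [0.5035, -0.0767, 0.1362]
eef_rot: [-0.449, -3.109, 0.001]
contact_force: [0.1, -1.1, -1.2]
finger_gap: 0.0197
[ 0.5035208  -0.0766714   0.13622415] [-1.63827452e-04 -5.10496746e-04 -9.99999856e-01]
```

View pics/w15.png

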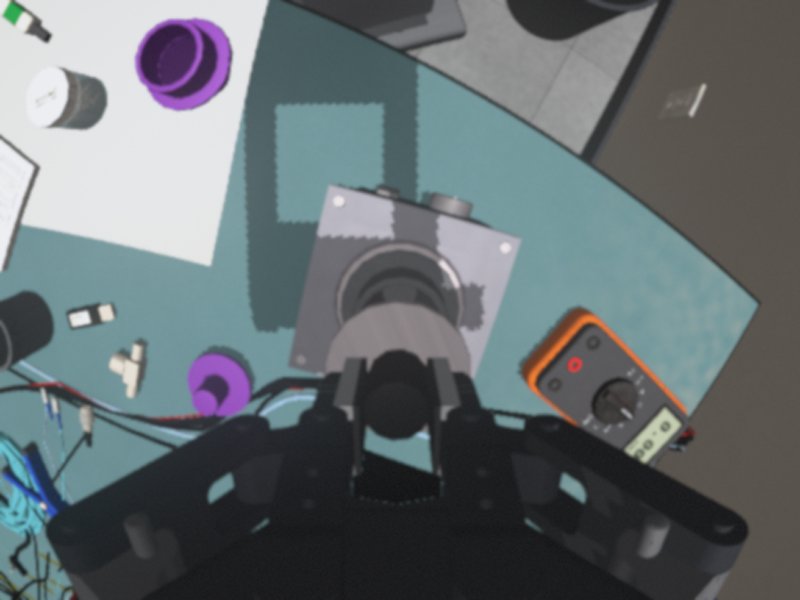

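View pics/s15.png

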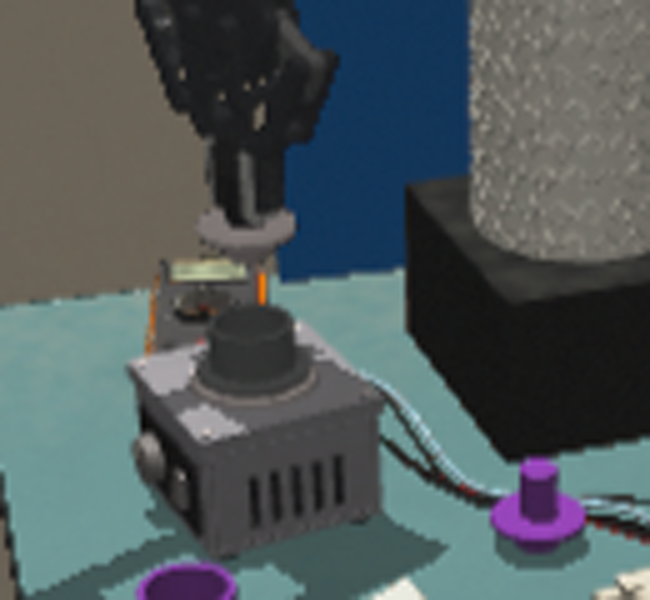

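The cover hangs over the crucible: scene disc (246,230), mouth (253,322). Home should be TCP z about 0.085. Lowering slowly.

```bash
python3 -m inch '[{"xyz":[0,0.0008,0.004],"spin":0,"gripper":-1},{"xyz":[0,0,0.008],"spin":0,"gripper":-1},{"xyz":[0,0,0.008],"spin":0,"gripper":-1},{"xyz":[0,0,0.008],"spin":0,"gripper":-1},{"xyz":[0,0,0.004],"spin":0,"gripper":-1},{"xyz":[0,0,0.003],"spin":0,"gripper":-1},{"xyz":[0,0,0],"spin":0,"gripper":-1}]'; python3 -m inch '[{"xyz":[0,0,0.003],"spin":0,"gripper":-1},{"xyz":[0,0,0.003],"spin":0,"gripper":-1},{"xyz":[0,0,0.002],"spin":0,"gripper":-1},{"xyz":[0,0,0],"spin":0,"gripper":-1}]'
```

```text
time_s: 19.17
eef_pos: [0.503, -0.0756, 0.1002]
eef_rot: [-0.45, -3.107, -0.001]
contact_force: [-1.0, 0.6, -1.8]
finger_gap: 0.0194
time_s: 19.5
eef_pos: [0.5035, -0.0757, 0.0931]
eef_rot: [-0.45, -3.109, -0.0]
contact_force: [-1.0, -0.0, -1.3]
finger_gap: 0.0195
```

```bash
python3 -m inch '[{"xyz":[0,0,0.002],"spin":0,"gripper":-1},{"xyz":[0,0,0.002],"spin":0,"gripper":-1},{"xyz":[0,0,0.001],"spin":0,"gripper":-1},{"xyz":[0,0,0],"spin":0,"gripper":-1}]';  python3 -m inch '[{"xyz":[0,0,0.001],"spin":0,"gripper":-1},{"xyz":[0,0,0.001],"spin":0,"gripper":-1},{"xyz":[0,0,0],"spin":0,"gripper":-1}]'
```

```text
time_s: 19.83
eef_pos: [0.5036, -0.0757, 0.0882]
eef_rot: [-0.45, -3.109, -0.0]
contact_force: [-0.6, 0.6, -1.6]
finger_gap: 0.0196
time_s: 20.08
eef_pos: [0.5037, -0.0758, 0.0863]
eef_rot: [-0.45, -3.109, -0.0]
contact_force: [0.2, 0.5, -1.5]
finger_gap: 0.0199
```

```bash
python3 -m inch '[{"xyz":[0,0,0.001],"spin":0,"gripper":-1},{"xyz":[0,0,0],"spin":0,"gripper":-1}]';  python3 -m inch '[{"xyz":[0,0,0.001],"spin":0,"gripper":-1},{"xyz":[0,0,0],"spin":0,"gripper":-1}]'
```

```text
time_s: 20.25
eef_pos: [0.5039, -0.0759, 0.0855]
eef_rot: [0.451, 3.109, -0.0]
contact_force: [1.2, 0.7, -0.6]
finger_gap: 0.0199
time_s: 20.42
eef_pos: [0.5042, -0.0759, 0.0853]
eef_rot: [0.45, 3.109, -0.0]
contact_force: [-1.4, 0.5, 3.6]
finger_gap: 0.0197
```

Contact at 0.0853 as predicted. One more gentle millimetre, then a look before release.

```bash
python3 -m inch '[{"xyz":[0,0,0.001],"spin":0,"gripper":-1},{"xyz":[0,0,0],"spin":0,"gripper":-1}]'; python3 - <<'E'
from rig import bot
from h import *
o=bot.get_obs();s=bot.snapshot('wrist');s['obs']=o
cv2.imwrite('pics/w16.png',cv2.resize(s['color'][:,:,::-1],(800,600),interpolation=cv2.INTER_CUBIC))
q=bot.snapshot('scene');c=q['color'][80:200,140:270][:,:,::-1];cv2.imwrite('pics/s16.png',cv2.resize(c,None,fx=5,fy=5,interpolation=cv2.INTER_CUBIC))
R=Ro.from_rotvec(o['eef_rot']).as_matrix();W=wcloud(s).reshape(-1,3);t=(W-o['eef_pos'])@R
k=(np.hypot(t[:,0],t[:,1])<.026)&(abs(W[:,2]-.117)<.004);Y=W[k];A=np.c_[Y[:,:2]-[.5027,-.076],np.ones(len(Y))]
print('disc',least_squares(lambda p:A@p-Y[:,2],[0,0,.117],loss='soft_l1',f_scale=.0003).x,len(Y))
E
```

```text
time_s: 20.58
eef_pos: [0.5046, -0.0759, 0.085]
eef_rot: [0.45, 3.108, -0.0]
contact_force: [-1.9, 1.4, 7.1]
finger_gap: 0.0195
disc [0.00582743 0.01021105 0.11714552] 2587
```

View pics/s16.png

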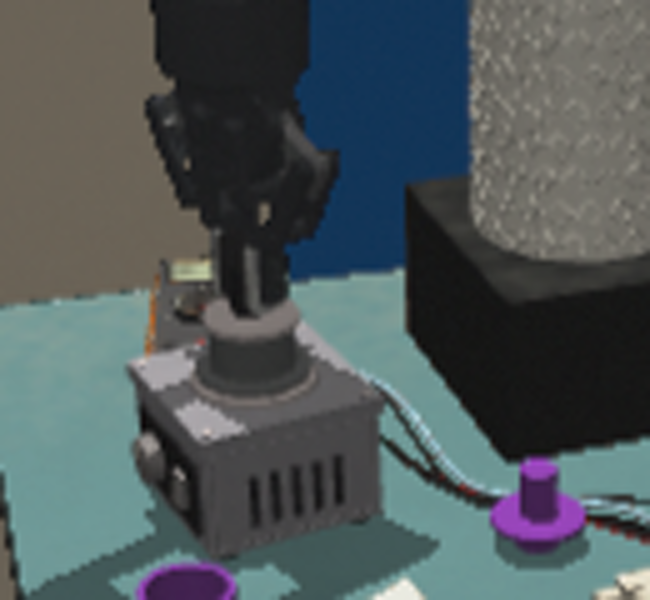

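View pics/w16.png

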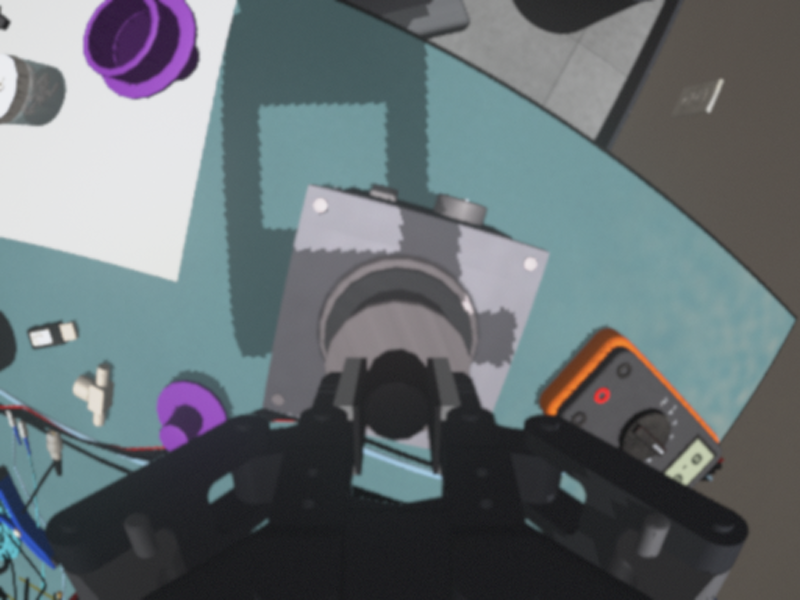

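The disc's top is at 0.1171 (expected 0.117), sitting on the rim. I relieve the press, release and rise.

```bash
python3 -m inch '[{"xyz":[0,0,-0.0015],"spin":0,"gripper":-1},{"xyz":[0,0,0],"spin":0,"gripper":-1},{"xyz":[0,0,0],"spin":0,"gripper":-0.3},{"xyz":[0,0,0],"spin":0,"gripper":0},{"xyz":[0,0,0],"spin":0,"gripper":0.3},{"xyz":[0,0,0],"spin":0,"gripper":0.3},{"xyz":[0,0,0],"spin":0,"gripper":0.3},{"xyz":[0,0,-0.01],"spin":0,"gripper":0.3},{"xyz":[0,0,-0.02],"spin":0,"gripper":0.3},{"xyz":[0,0,-0.02],"spin":0,"gripper":0.3},{"xyz":[0,0,-0.02],"spin":0,"gripper":0.3},{"xyz":[0,0,-0.02],"spin":0,"gripper":0.3},{"xyz":[0,0,-0.01],"spin":0,"gripper":0.3},{"xyz":[0,0,0],"spin":0,"gripper":0.3},{"xyz":[0,0,0],"spin":0,"gripper":0.3}]'; python3 - <<'E'
from rig import bot
from h import *
o=bot.get_obs();s=bot.snapshot('wrist');s['obs']=o
cv2.imwrite('pics/w17.png',cv2.resize(s['color'][:,:,::-1],(800,600),interpolation=cv2.INTER_CUBIC))
q=bot.snapshot('scene');c=q['color'][80:260,140:330][:,:,::-1];cv2.imwrite('pics/s17.png',cv2.resize(c,None,fx=3.3,fy=3.3,interpolation=cv2.INTER_CUBIC))
W=wcloud(s).reshape(-1,3)
Y=band(W,np.array((.5027,-.076)),.1135,.1205,.033);(x,y),r=cv2.minEnclosingCircle(Y[:,:2].astype(np.float32));print('disc c',x,y,r)
A=np.c_[Y[:,:2]-[x,y],np.ones(len(Y))];print('plane',least_squares(lambda p:A@p-Y[:,2],[0,0,.117],loss='soft_l1',f_scale=.0003).x)
d=np.hypot(*(W[:,:2]-[x,y]).T)
for n,z0,a in (('knob',.145,.012),('lip',.087,.0305)):
    k=(d<a)&(abs(W[:,2]-z0)<.004);print(n,k.sum(),np.median(W[k][:,2]),W[k][:,:2].mean(0))
Z=band(W,np.array((.5027,-.076)),.141,.149,.02);print('knob c',cv2.minEnclosingCircle(Z[:,:2].astype(np.float32)))
E
```

```text
time_s: 21.93
eef_pos: [0.5041, -0.0759, 0.1854]
eef_rot: [0.45, 3.108, -0.0]
contact_force: [-0.1, 0.2, -0.8]
finger_gap: 0.0555
disc c 0.5027762651443481 -0.07644043117761612 0.026167716830968857
plane [ 0.00167985 -0.00069929  0.11679309]
knob 534 0.14505225304509972 [ 0.502185   -0.07626549]
lip 639 0.08719192710350643 [ 0.48536366 -0.07134312]
knob c ((0.502922773361206, -0.07646098732948303), 0.010572654195129871)
```

View pics/s17.png

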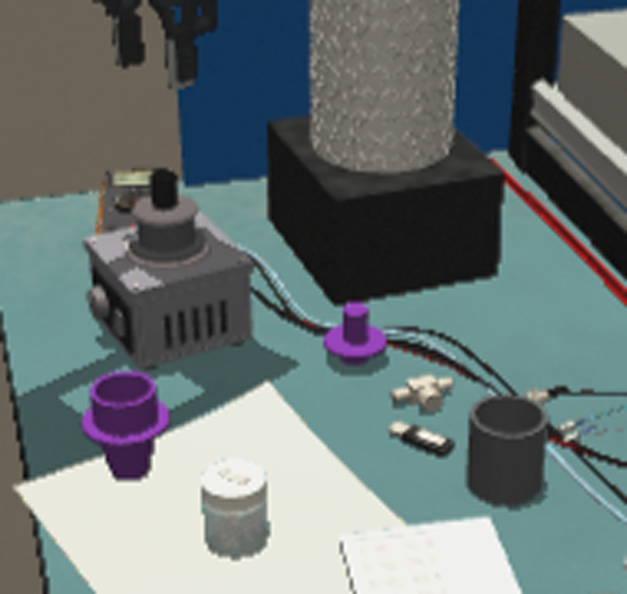

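View pics/w17.png

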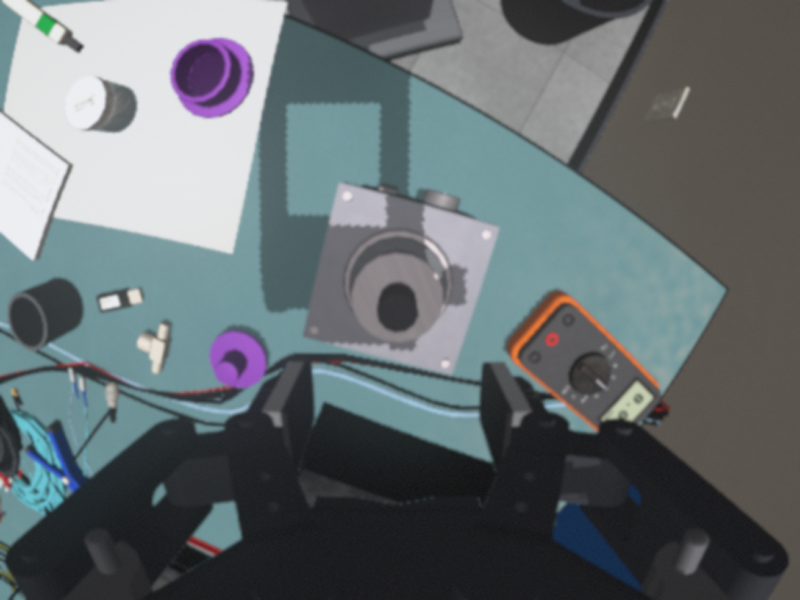

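The cover sits flat: disc at 0.1168 with 0.1 degree tilt, knob top at 0.145. The crucible lip is at 0.0872, and the gripper is clear well above. Handing in.

```bash
python3 -c "
from rig import bot
print(bot.close_job())"
```

```text
the job is handed in; nothing more can be done
None
```

The tapered crucible is in the pot's well and the knobbed cover is on it. Both were lowered under grip and released only after contact at the expected seated height. I handed the job in shortly after 21.9 s.

**Last checks (wrist camera depth):**

| Item | Measured | Expected |
|---|---|---|
| Crucible rim height (before the cover) | 112.1 mm | 112 mm |
| Crucible lip height | 87.2 mm | 87 mm |
| Cover disc top height | 116.8 mm | 117 mm |
| Knob top height | 145 mm | 145 mm |

- **Seating:** the crucible rim and lip were within about 0.4° of level after release, and the cover within about 0.1°. The cover lies within about 1 mm of the crucible's axis.
- **Forces:** the highest contact force I read was about 12 N, while settling the crucible.
- **Other things on the bench:** in the last pictures the straight cup, the purple look-alikes, the jar, the tee and the stick look unmoved. I did not measure them again, and the spool was not in the final crops. The gripper was open and well clear.

**What failed or disagreed:**
- My first command was refused because every row needs all three keys; nothing moved.
- The first grasp closed on nothing. The real fingertips sit about 40 mm behind the reported TCP, so they shut above the crucible. It was not moved, and I corrected for this from then on.
- The cameras disagreed by 2–3 mm on positions. I used the wrist camera.
- While seating the crucible there was a 4–5 N side force, which I relieved with a small sideways move before letting go.

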